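# Sort printing blocks on the slip ramp

## Task

Two of the three look-alike lino blocks still grip and one has glazed feet: set them feet-down on the upper part of the sloping test ramp and let go to find out, letting the bad one slide down against the red stop. Then stand the slider upright on one of its small ends near the middle of the orange re-footing tray, and leave the two that grip resting each by itself, feet down, on the ramp above its black line. Leave the ink jar, the brass weight and the ink knife where they are.

Things in the scene. Friction and masses are not known exactly. Their poses are not given: they have to be found in the camera images.
- block_k_center (a point): one of three look-alike lino printing blocks: wood 80 mm long (its x axis), 46 mm wide (y) and 38 mm high in all (z, up at the start), terracotta-coloured printing face on top, four 6 mm rubber feet below, set in from the edges; about 150 g. Two of the three have good feet that hold on the ramp, one has glazed feet and slides there; which one cannot be seen. This point is its centre, 19 mm above the feet's soles. At the start it lies on the table, long axis roughly along x
- block_m_center (a point): one of three look-alike lino printing blocks: wood 80 mm long (its x axis), 46 mm wide (y) and 38 mm high in all (z, up at the start), terracotta-coloured printing face on top, four 6 mm rubber feet below, set in from the edges; about 150 g. Two of the three have good feet that hold on the ramp, one has glazed feet and slides there; which one cannot be seen. This point is its centre, 19 mm above the feet's soles. At the start it lies on the table, long axis roughly along x
- block_t_center (a point): one of three look-alike lino printing blocks: wood 80 mm long (its x axis), 46 mm wide (y) and 38 mm high in all (z, up at the start), terracotta-coloured printing face on top, four 6 mm rubber feet below, set in from the edges; about 150 g. Two of the three have good feet that hold on the ramp, one has glazed feet and slides there; which one cannot be seen. This point is its centre, 19 mm above the feet's soles. At the start it lies on the table, long axis roughly along x
- ramp_upper (a point): point on the sloping face of the bare aluminium test ramp, on its centre line, 200 mm up the slope from the stop. The ramp is fixed, 320 mm wide (y), its face 290 mm long and tilted 25 degrees; a black line crosses it 150 mm up the slope from the stop. The axes here are the ramp's level ones: z is vertical, the face FALLS towards -x and rises towards +x, y runs level across it
- ramp_stop (a point): point on the sloping face where it meets the red stop strip at its foot, on the centre line; the strip runs the full width, stands 18 mm above the face and is 6 mm thick. A block that has slid down lies against it with its centre about 40 mm up the slope and 19 mm above the face. Same axes as ramp_upper
- refoot_tray_in (a point): centre of the inner floor of the shallow orange re-footing tray, fixed, inside 110 mm (x) by 100 mm (y), walls 5 mm thick, rim 16 mm above the table. z is vertical
- ink_jar: amber ink jar with orange cap, 54 mm across, 70 mm tall, origin under its centre; leave it standing
- brass_weight: turned brass paperweight, 44 mm across, 38 mm tall, origin under its centre; leave it alone
- ink_knife: ink spatula lying on the table, 200 mm long; leave it alone
Not all that is in view belongs to the job. What is shaped like the part that bears block_m_center but green or purple is not meant.

How it is judged:
By the outcome, as a careful person would: the job done as asked, in the order asked, and still so for the second after the job is handed in, with the robot touching nothing.
It also fails if it takes over 72 s, if anything falls off the work surface, if the arm or the gripper's body presses on something with over 40 N, if the wrist force passes 120 N, or if a joint passes its speed limit or range.

## Robot

A 7-joint arm with a two-finger parallel gripper is mounted at the origin on the work surface. World frame = base frame: x ahead of the robot, y to its left, z up, the work surface at z = 0. Lengths are in m, angles in rad, forces in N, time in s.
With the tool pointing down it reaches from about 0.425 to 0.825 m from the base axis. Payload 3.6 kg.
Tool frame: the origin (TCP) lies at the very end of the fingers, on their centre line; the grasp point (between the pads) lies 19 mm behind it; z points along the fingers, y is the direction in which the jaws open and shut (so a half turn about z gives the same grasp; the last joint's range is limited). The gripper opens to 85 mm and grips with 20 to 120 N. Pads are 22 mm wide; open, the fingers measure 114 mm over their backs; the gripper's body (76 mm by 85 mm) begins 54 mm behind the grasp point. The pads swing forward as they close: fully open they stand 13 mm farther back than shut.
Start: joints at [-1.3, 0.615, -0.013, 1.423, 0.008, 1.103, -0.04], TCP at [0.19, 0.622, 0.231] pointing down, gripper open.
Joint ranges: [-3.12, 3.12], [-0.3, 2.06], [-1.34, 1.32], [0.26, 2.42], [-1.36, 4.5], [0.01, 1.98], [-2.84, 2.84]. Speed limits (rad/s): [2.79, 2.79, 3.14, 3.14, 3.14, 3.14, 3.14].

## Interface

Orientations are given as a unit quaternion [x, y, z, w].
In Python, from bench import state, capture, job_done gives the robot as it stands.
- The arm moves only by the tool servo_tool, never from a script. Its argument "motion" is a list of rows, each an object of numbers: "dx", "dy", "dz": the shift along the tool's x, y, z in mm; "ax", "ay", "az": the turn, a rotation vector about the tool's x, y, z in degrees; "grip": the closure, from -1 (fully open) to 1 (shut). A call has 1 to 10 rows; each row shifts and turns the commanded pose from where the row before left it, along the tool's axes as they then stand; what a row does not reach is not made up. A row lasts 1/12 s, in which the tool goes at most 41.7 mm and 7.16 degrees, less where a joint would pass 70% of its speed; a pose out of reach is approached as far as the arm can. A call is refused whole if a number of a shift passes 41.7 or a number of a turn 7.16, either way. A call with a gripper value outside its range is refused whole. The fingers move at their own pace and stop on an object; "squeeze" is the grip in N (left out, the last holds). Time passes only in rows, so rows that do not move let the fingers close. It gives the time, the measured TCP pose, the force and the opening at its end, in the units of the state.
- state(): the state, without advancing time (a new reading comes with each control period).
- capture(name): name is "scene" or "top" or "wrist"; returns a dict with "color" (420x560x3 uint8, blue, green, red), "camera_matrix" (3x3 intrinsics, pixels), "R" (3x3) and "t" (3): a world point X has camera coordinates R X + t; the wrist camera has in their place "tool_from_camera" (4x4, takes a point from camera to tool coordinates, whose origin is the TCP and whose axes are the flange's). Camera axes: x right, y down, z forward; pixel columns grow to the right and rows downward; lengths in m; the calibration is good to about 2 mm. The wrist camera is an equidistant fisheye: a pixel r from the principal point sees the ray r / f radians off the axis. A picture is of the moment at which its call begins: read the wrist's pose just before it. There is no depth.
- job_done(): hands the job in, once; it reports no verdict.
The state is a dict: "clock": time; "joints": joint angles; "qvel": joint speeds; "effort": joint torques, N m; "eef_pos": TCP position; "ee_rot": TCP orientation; "ft_force": force on the tool from outside, world axes, zero at the start; "moment": the same for the moment, N m; "width": finger opening in m.
Only numpy, scipy, OpenCV 4.12 (cv2) and the standard library are available. Lean on these libraries where they do the work, as an engineer would, in place of code of your own. Each camera call takes 0.05 s, during which the arm holds its last target.

## Working session

There is one attempt and no reset: what is moved stays moved. The work goes in short steps, Python scripts to look and compute and a tool call to move; the robot and the scene stay as the last step left them, time stands still between calls to the robot, and variables do not carry over. Pictures are saved under pics/ and viewed, and the job is handed in when it is done.

Besides the shell and the picture viewer there is one more tool, called after ">>>" as name(argument=value, ...), one argument or row to a line, values as JSON. servo_tool: Moves the arm, as the interface text tells. Its arguments: {"type":"object","properties":{"motion":{"type":"array"},"squeeze":{"type":"number"}},"required":["motion"]}

```bash
ls; mkdir -p pics
python3 - <<'E'
from bench import state,capture
import cv2,numpy as np
print(state())
for n in("scene","top","wrist"):
    c=capture(n);cv2.imwrite(f"pics/{n}0.png",c["color"])
    print(n,{k:np.round(v,4).tolist() for k,v in c.items() if k!="color"})
E
```

```text
pics
{'clock': 0.0, 'joints': array([-1.30047742,  0.61590437, -0.01263847,  1.42495047,  0.00811353,
        1.10338799, -0.04038239]), 'qvel': array([-0.00038093, -0.00236489, -0.00037868,  0.00072821, -0.00066861,
        0.00046527,  0.00110593]), 'effort': array([ 5.82222001e-04, -4.69219708e+01,  2.59214882e-01, -1.71030986e+01,
        9.92421177e-03,  9.66247375e-03,  1.15377199e-05]), 'eef_pos': array([0.18986607, 0.62083103, 0.23013064]), 'ee_rot': array([ 1.47811394e-01,  9.89014713e-01, -1.28828942e-03, -1.73517160e-04]), 'ft_force': array([ 0.38598707,  0.03903818, -0.43913688]), 'moment': array([0.05358165, 0.03171609, 0.031753  ]), 'width': 0.08559370950290437}
scene {'camera_matrix': [[401.2591, 0.0, 276.8306], [0.0, 401.2591, 210.2938], [0.0, 0.0, 1.0]], 'R': [[-0.1906, 0.9816, 0.0102], [0.8302, 0.1667, -0.5319], [-0.5238, -0.0929, -0.8467]], 't': [0.2112, -0.3272, 1.3982]}
top {'camera_matrix': [[407.085, 0.0, 284.148], [0.0, 407.085, 212.4477], [0.0, 0.0, 1.0]], 'R': [[0.0052, -0.9999, 0.0124], [-0.9958, -0.0063, -0.0911], [0.0912, -0.0119, -0.9958]], 't': [-0.1588, 0.46, 0.8756]}
wrist {'camera_matrix': [[325.1923, 0.0, 278.5595], [0.0, 325.1923, 211.4863], [0.0, 0.0, 1.0]], 'tool_from_camera': [[-0.0001, -0.9632, -0.2688, 0.0686], [1.0, -0.0004, 0.0008, -0.0022], [-0.0009, -0.2688, 0.9632, -0.1427], [0.0, 0.0, 0.0, 1.0]]}
```

View pics/scene0.png

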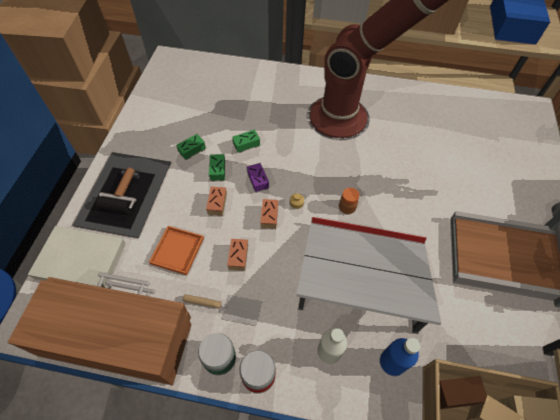

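View pics/top0.png

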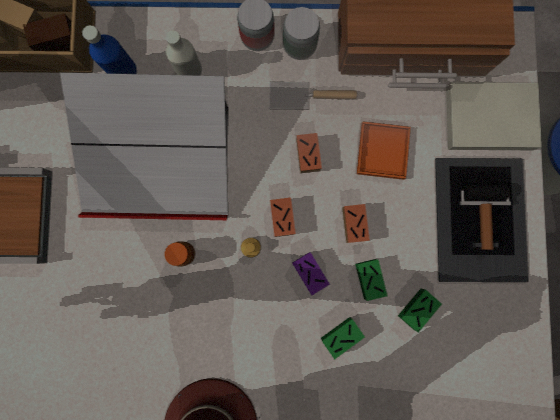

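View pics/wrist0.png

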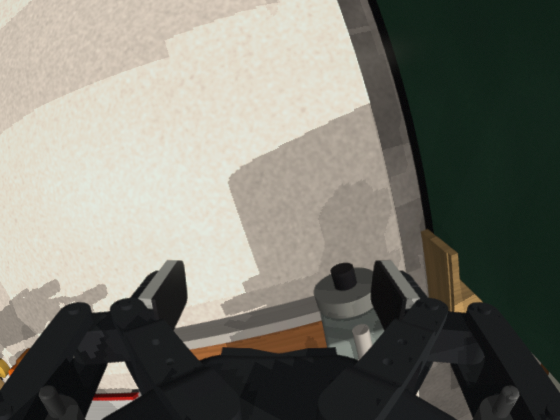

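Candidates by pixel in the top view: terracotta at (308,153), (283,217) and (356,223), plus green and purple ones, which are decoys. I'll measure the terracotta ones, the ramp and the tray.

```bash
cat > h.py <<'E'
import numpy as np,cv2
from bench import state,capture
from scipy.spatial.transform import Rotation as Ro
def ray(c,uv):
    K=c["camera_matrix"];d=np.linalg.inv(K)@np.array([uv[0],uv[1],1.]);R=np.array(c["R"]);return -R.T@np.array(c["t"]),R.T@d
def onz(c,uv,z):
    o,d=ray(c,uv);return o+d*(z-o[2])/d[2]
def tri(c1,p1,c2,p2):
    o1,d1=ray(c1,p1);o2,d2=ray(c2,p2)
    A=np.stack([d1,-d2],1);s=np.linalg.lstsq(A,o2-o1,rcond=None)[0]
    a=o1+d1*s[0];b=o2+d2*s[1];return (a+b)/2,np.linalg.norm(a-b)
def show(img,x0,y0,x1,y1,s,fn):
    cv2.imwrite(fn,cv2.resize(img[y0:y1,x0:x1],None,fx=s,fy=s,interpolation=cv2.INTER_CUBIC))
E
python3 - <<'E'
from h import *
t=capture("top");s=capture("scene")
for n,c in(("top",t),("scene",s)):
    hsv=cv2.cvtColor(c["color"],cv2.COLOR_BGR2HSV)
    m=((hsv[...,0]<16)&(hsv[...,1]>110)&(hsv[...,2]>90)).astype(np.uint8)*255
    m=cv2.morphologyEx(m,cv2.MORPH_CLOSE,np.ones((7,7)))
    for k in cv2.findContours(m,cv2.RETR_EXTERNAL,cv2.CHAIN_APPROX_NONE)[0]:
        a=cv2.contourArea(k)
        if a<200 or a>6000: continue
        r=cv2.minAreaRect(k);b=cv2.boxPoints(r)
        W=np.array([onz(c,p,.038)[:2] for p in b])
        e=[W[1]-W[0],W[2]-W[1]];L=[np.linalg.norm(v) for v in e];l=e[int(np.argmax(L))]
        print(n,a,np.round(r[0],1),"w",np.round(W.mean(0),4),"sz",np.round(L,3),"ang",round(np.degrees(np.arctan(l[1]/l[0])),1))
show(t["color"],50,60,250,260,3,"pics/ramp_t.png")
show(s["color"],280,200,460,340,4,"pics/ramp_s.png")
show(t["color"],240,110,440,260,4,"pics/bl_t.png")
E
```

```text
top 378.0 [175.5 253.5] w [0.3699 0.076 ] sz [0.048 0.047] ang -62.8
top 257.0 [486. 226.] w [ 0.4329 -0.5947] sz [0.015 0.096] ang -0.5
top 739.5 [356.1 223. ] w [ 0.4377 -0.3118] sz [0.048 0.079] ang 5.3
top 709.5 [282.2 216.5] w [ 0.4509 -0.1518] sz [0.046 0.079] ang 7.3
top 2577.0 [ 20. 215.] w [0.451  0.4112] sz [0.086 0.16 ] ang 3.4
top 687.5 [308.4 151.4] w [ 0.5946 -0.2086] sz [0.047 0.079] ang 6.9
top 2495.0 [383.5 150.1] w [ 0.5991 -0.3741] sz [0.12 0.11] ang -6.3
top 5439.0 [431.   26.5] w [ 0.886  -0.4877] sz [0.381 0.127] ang -89.2
scene 429.0 [237.5 252.9] w [ 0.5964 -0.2068] sz [0.083 0.047] ang 8.2
scene 1598.5 [176.2 249.6] w [ 0.6174 -0.3707] sz [0.135 0.119] ang -3.0
scene 4330.0 [505.  252.9] w [0.4533 0.4981] sz [0.169 0.288] ang 89.0
scene 532.5 [368.3 229.6] w [0.4564 0.1297] sz [0.019 0.315] ang 89.2
scene 333.5 [269.1 211.5] w [ 0.4522 -0.1502] sz [0.082 0.045] ang 8.1
scene 239.5 [352.4 198. ] w [0.3587 0.0785] sz [0.052 0.077] ang 32.2
scene 344.5 [216.2 198.9] w [ 0.4401 -0.3092] sz [0.086 0.049] ang 6.7
scene 204.0 [124.4 181.7] w [ 0.434  -0.5929] sz [0.103 0.026] ang -0.1
scene 422.0 [348.7 125.6] w [0.072  0.0411] sz [0.172 0.084] ang -38.7
scene 263.0 [542.9  66.4] w [-0.3721  0.7213] sz [0.102 0.112] ang -89.2
scene 1523.0 [439.6  56. ] w [-0.3562  0.3405] sz [0.136 0.471] ang 89.8
scene 407.5 [316.1  42.3] w [-0.343  -0.1268] sz [0.154 0.098] ang 5.7
scene 569.5 [117.  11.] w [-0.3795 -0.9603] sz [0.151 0.158] ang 21.6
scene 5869.5 [69.9 50.7] w [-0.155  -1.0768] sz [0.537 1.089] ang 48.3
```

View pics/ramp_t.png

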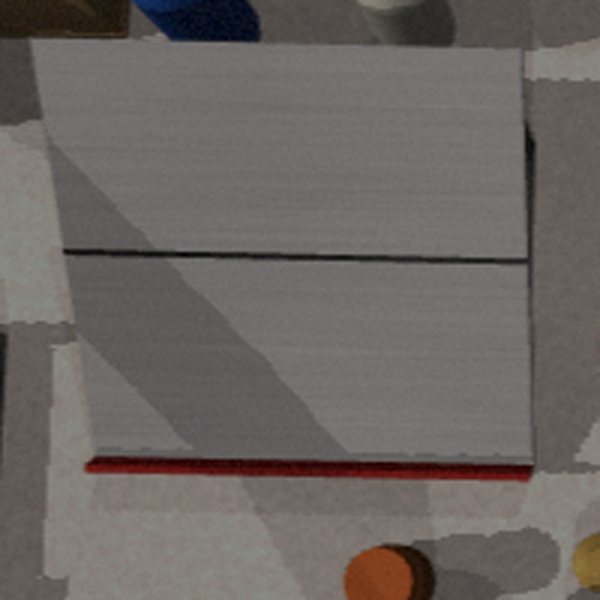

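View pics/ramp_s.png

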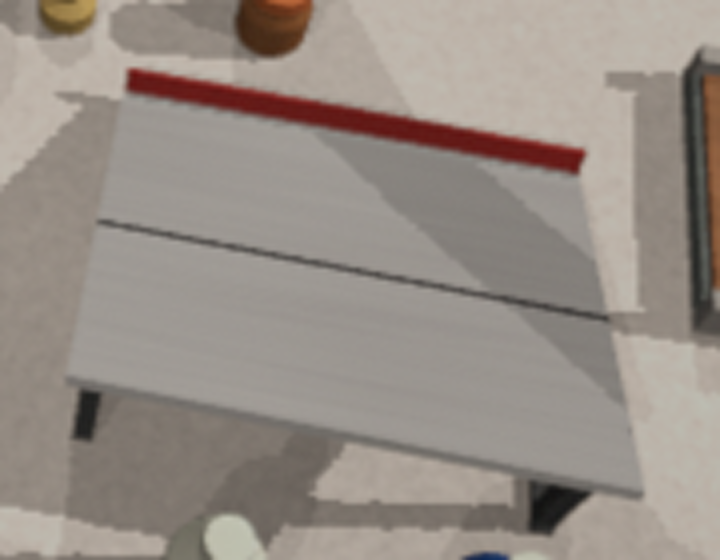

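View pics/bl_t.png

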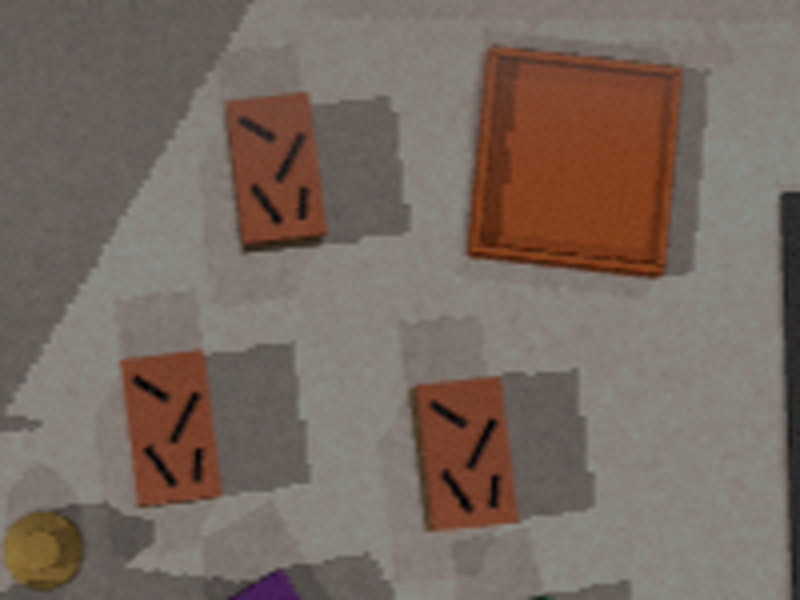

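Run:
```python
from h import *
t=capture("top");s=capture("scene")
T=lambda p:(50+(p[0]+.5)/3-.5,60+(p[1]+.5)/3-.5)
S=lambda p:(280+(p[0]+.5)/4-.5,200+(p[1]+.5)/4-.5)
P={}
for n,a,b in [("up-",(523,48),(67,379)),("up+",(32,41),(641,492)),("ln-",(528,261),(98,221)),("ln+",(64,251),(610,318))]:
    P[n],e=tri(t,T(a),s,S(b));print(n,np.round(P[n],4),round(e,4))
for a,b in(("ln-","up-"),("ln+","up+"),("ln-","ln+"),("up-","up+")):
    d=P[b]-P[a];print(a,b,np.linalg.norm(d),d,np.degrees(np.arctan2(d[2],d[0])))
# stop point predicted
yaw=np.mean([np.arctan2(-(P[a+'+']-P[a+'-'])[0],(P[a+'+']-P[a+'-'])[1]) for a in("up","ln")])
print("yaw",np.degrees(yaw))
c25,s25=np.cos(np.radians(25)),np.sin(np.radians(25))
u=np.array([np.cos(yaw)*c25,np.sin(yaw)*c25,s25])
e1=(P["up-"]+P["up+"])/2-290e-3*u; e2=(P["ln-"]+P["ln+"])/2-150e-3*u
print("stop est",e1,e2)
# brass, jar,
```

```text
up- [ 0.7195 -0.0335  0.1408] 0.0028
up+ [0.7215 0.2858 0.1398] 0.0002
ln- [ 0.5914 -0.0319  0.0849] 0.0026
ln+ [0.5956 0.2873 0.0857] 0.0026
ln- up- 0.13979853930794567 [ 0.12812767 -0.00155711  0.05589729] 23.569836137534118
ln+ up+ 0.13703151515786746 [ 0.12588124 -0.00146657  0.05412392] 23.26578123419805
ln- ln+ 0.3192249888041786 [0.00419114 0.31919634 0.00085236] 11.495618877811511
up- up+ 0.3192941311692413 [ 0.00194471  0.31928688 -0.000921  ] -25.34202394248856
yaw -0.550619132387847
stop est [0.45767293 0.12870872 0.01774404] [0.45754571 0.12900122 0.02189998]
```

>>> servo_tool(
  motion=[
    {"dx": -32,"dy": -24},
    {"dx": -32,"dy": -24},
    {"dx": -32,"dy": -24},
    {"dx": -32,"dy": -24},
    {"dx": -32,"dy": -24},
    {"dx": -32,"dy": -24},
    {"dx": -32,"dy": -24},
    {"dx": -32,"dy": -24},
    {"dx": -32,"dy": -24},
    {"dx": -32,"dy": -24},
  ],
)

```text
invalid input at $.motion[0]: expected keys dx, dy, dz, ax, ay, az, grip
```

>>> servo_tool(
  motion=[
    {"dx": -32,"dy": -24,"dz": 0,"ax": 0,"ay": 0,"az": 0,"grip": -1},
    {"dx": -32,"dy": -24,"dz": 0,"ax": 0,"ay": 0,"az": 0,"grip": -1},
    {"dx": -32,"dy": -24,"dz": 0,"ax": 0,"ay": 0,"az": 0,"grip": -1},
    {"dx": -32,"dy": -24,"dz": 0,"ax": 0,"ay": 0,"az": 0,"grip": -1},
    {"dx": -32,"dy": -24,"dz": 0,"ax": 0,"ay": 0,"az": 0,"grip": -1},
    {"dx": -32,"dy": -24,"dz": 0,"ax": 0,"ay": 0,"az": 0,"grip": -1},
    {"dx": -32,"dy": -24,"dz": 0,"ax": 0,"ay": 0,"az": 0,"grip": -1},
    {"dx": -32,"dy": -24,"dz": 0,"ax": 0,"ay": 0,"az": 0,"grip": -1},
    {"dx": -32,"dy": -24,"dz": 0,"ax": 0,"ay": 0,"az": 0,"grip": -1},
    {"dx": -32,"dy": -24,"dz": 0,"ax": 0,"ay": 0,"az": 0,"grip": -1},
  ],
)

```text
clock: 1.18
eef_pos: [0.4268, 0.2969, 0.2316]
ee_rot: [0.148, 0.989, 0.0, 0.0]
ft_force: [1.3, 0.0, -1.0]
width: 0.0854
```

>>> servo_tool(
  motion=[
    {"dx": -32,"dy": -24,"dz": 0,"ax": 0,"ay": 0,"az": 0,"grip": -1},
    {"dx": -32,"dy": -24,"dz": 0,"ax": 0,"ay": 0,"az": 0,"grip": -1},
    {"dx": -32,"dy": -24,"dz": 0,"ax": 0,"ay": 0,"az": 0,"grip": -1},
    {"dx": 0,"dy": 0,"dz": 0,"ax": 0,"ay": 0,"az": 0,"grip": -1},
  ],
)

```text
clock: 1.52
eef_pos: [0.5025, 0.1909, 0.2317]
ee_rot: [0.156, 0.988, -0.003, 0.003]
ft_force: [0.2, -1.5, 0.3]
width: 0.0857
```

>>> servo_tool(
  motion=[
    {"dx": -6,"dy": -38,"dz": 0,"ax": 0,"ay": 0,"az": 0,"grip": -1},
    {"dx": -6,"dy": -38,"dz": 0,"ax": 0,"ay": 0,"az": 0,"grip": -1},
    {"dx": -6,"dy": -38,"dz": 0,"ax": 0,"ay": 0,"az": 0,"grip": -1},
    {"dx": -6,"dy": -38,"dz": 0,"ax": 0,"ay": 0,"az": 0,"grip": -1},
    {"dx": -6,"dy": -38,"dz": 0,"ax": 0,"ay": 0,"az": 0,"grip": -1},
    {"dx": -6,"dy": -38,"dz": 0,"ax": 0,"ay": 0,"az": 0,"grip": -1},
    {"dx": -6,"dy": -38,"dz": 0,"ax": 0,"ay": 0,"az": 0,"grip": -1},
    {"dx": -6,"dy": -38,"dz": 0,"ax": 0,"ay": 0,"az": 0,"grip": -1},
    {"dx": -6,"dy": -38,"dz": 0,"ax": 0,"ay": 0,"az": 0,"grip": -1},
  ],
)

```text
clock: 2.27
eef_pos: [0.4479, -0.1428, 0.2317]
ee_rot: [0.148, 0.989, -0.0, 0.0]
ft_force: [1.5, 0.3, -0.7]
width: 0.0856
```

>>> servo_tool(
  motion=[
    {"dx": 0,"dy": 0,"dz": 0,"ax": 0,"ay": 0,"az": 7,"grip": -1},
    {"dx": 0,"dy": 0,"dz": 0,"ax": 0,"ay": 0,"az": 7,"grip": -1},
    {"dx": 0,"dy": 0,"dz": 0,"ax": 0,"ay": 0,"az": 7,"grip": -1},
    {"dx": 0,"dy": 0,"dz": 0,"ax": 0,"ay": 0,"az": 7,"grip": -1},
    {"dx": 0,"dy": 0,"dz": 0,"ax": 0,"ay": 0,"az": 7,"grip": -1},
    {"dx": 0,"dy": 0,"dz": 0,"ax": 0,"ay": 0,"az": 7,"grip": -1},
    {"dx": 0,"dy": 0,"dz": 0,"ax": 0,"ay": 0,"az": 7,"grip": -1},
    {"dx": 0,"dy": 0,"dz": 0,"ax": 0,"ay": 0,"az": 7,"grip": -1},
    {"dx": 0,"dy": 0,"dz": 0,"ax": 0,"ay": 0,"az": 7,"grip": -1},
    {"dx": 0,"dy": 0,"dz": 0,"ax": 0,"ay": 0,"az": 7,"grip": -1},
  ],
)

```text
clock: 3.1
eef_pos: [0.4484, -0.141, 0.2315]
ee_rot: [0.69, 0.723, 0.0, 0.0]
ft_force: [0.2, 0.7, 0.5]
width: 0.0855
```

>>> servo_tool(
  motion=[
    {"dx": 0,"dy": 0,"dz": 0,"ax": 0,"ay": 0,"az": 7,"grip": -1},
    {"dx": 0,"dy": 0,"dz": 0,"ax": 0,"ay": 0,"az": 7,"grip": -1},
    {"dx": 0,"dy": 0,"dz": 0,"ax": 0,"ay": 0,"az": 7,"grip": -1},
    {"dx": 0,"dy": 0,"dz": 0,"ax": 0,"ay": 0,"az": 7,"grip": -1},
    {"dx": 0,"dy": 0,"dz": 0,"ax": 0,"ay": 0,"az": 7,"grip": -1},
    {"dx": 0,"dy": 0,"dz": 0,"ax": 0,"ay": 0,"az": 7,"grip": -1},
    {"dx": 0,"dy": 0,"dz": 0,"ax": 0,"ay": 0,"az": 7,"grip": -1},
    {"dx": 0,"dy": 0,"dz": 0,"ax": 0,"ay": 0,"az": 7,"grip": -1},
    {"dx": 0,"dy": 0,"dz": 0,"ax": 0,"ay": 0,"az": 7,"grip": -1},
    {"dx": 0,"dy": 0,"dz": 0,"ax": 0,"ay": 0,"az": 7,"grip": -1},
  ],
)

```text
clock: 3.93
eef_pos: [0.4484, -0.1409, 0.2315]
ee_rot: [0.98, 0.197, 0.0, -0.0]
ft_force: [-1.2, 0.9, 1.1]
width: 0.0854
```

>>> servo_tool(
  motion=[
    {"dx": 0,"dy": 0,"dz": 0,"ax": 0,"ay": 0,"az": 7,"grip": -1},
    {"dx": 0,"dy": 0,"dz": 0,"ax": 0,"ay": 0,"az": 7,"grip": -1},
    {"dx": 0,"dy": 0,"dz": 0,"ax": 0,"ay": 0,"az": 1.5,"grip": -1},
    {"dx": 0,"dy": 0,"dz": 0,"ax": 0,"ay": 0,"az": 0,"grip": -1},
    {"dx": 0,"dy": 0,"dz": 0,"ax": 0,"ay": 0,"az": 0,"grip": -1},
  ],
)

```text
clock: 4.35
eef_pos: [0.4484, -0.1411, 0.2313]
ee_rot: [0.998, 0.067, 0.0, -0.0]
ft_force: [0.4, 0.3, -0.1]
width: 0.0855
```

```bash
cat >> h.py <<'E'
def st():
    s=state();R=Ro.from_quat(s["ee_rot"]).as_matrix()
    print("t",round(s["clock"],2),"p",np.round(s["eef_pos"],4),"w",round(s["width"],4),"F",np.round(s["ft_force"],1))
    print("x",np.round(R[:,0],3),"z",np.round(R[:,2],3),"q",np.round(s["joints"],2)," yaw_x",round(np.degrees(np.arctan2(R[1,0],R[0,0])),2))
    return s["eef_pos"],R
def to(P,p,R):
    print("->",P,"tool mm",np.round(R.T@(np.array(P)-p)*1000,1))
E
python3 - <<'E'
from h import *
p,R=st();c=capture("wrist");cv2.imwrite("pics/w1.png",c["color"])
to([.4515,-.151,.15],p,R)
E
```

```text
t 4.35 p [ 0.4484 -0.1411  0.2313] w 0.0855 F [ 0.4  0.3 -0.1]
x [0.991 0.133 0.   ] z [-0.  0. -1.] q [-0.33  0.44  0.84  1.94 -0.4   0.94 -0.73]  yaw_x 7.66
-> [0.4515, -0.151, 0.15] tool mm [ 1.8 10.3 81.3]
```

View pics/w1.png

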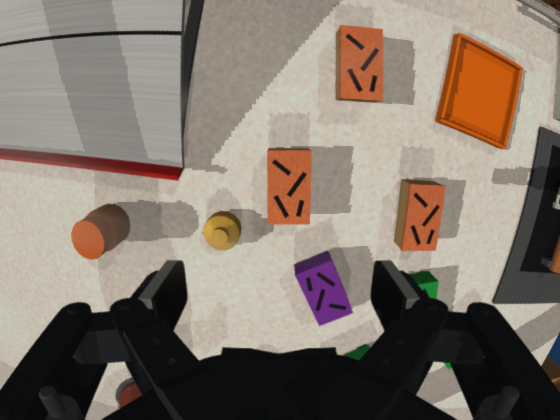

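```bash
cat >> h.py <<'E'
def wray(c,p,R,uv):
    K=c["camera_matrix"];d=np.array([uv[0]-K[0,2],uv[1]-K[1,2]]);r=np.hypot(*d);th=r/K[0,0]
    v=np.array([*(d/max(r,1e-9)*np.sin(th)),np.cos(th)]);T=np.array(c["tool_from_camera"])
    return p+R@T[:3,3],R@T[:3,:3]@v
def wz(c,p,R,uv,z):
    o,d=wray(c,p,R,uv);return o+d*(z-o[2])/d[2]
def wblocks(c,p,R,z=.038,lo=300,hi=20000):
    hsv=cv2.cvtColor(c["color"],cv2.COLOR_BGR2HSV)
    m=((hsv[...,0]<14)&(hsv[...,1]>110)&(hsv[...,2]>150)).astype(np.uint8)*255
    m=cv2.morphologyEx(m,cv2.MORPH_CLOSE,np.ones((9,9)))
    for k in cv2.findContours(m,cv2.RETR_EXTERNAL,cv2.CHAIN_APPROX_NONE)[0]:
        if not lo<cv2.contourArea(k)<hi: continue
        W=np.array([wz(c,p,R,q,z)[:2] for q in k[:,0]]).astype(np.float32)
        r=cv2.minAreaRect(W*1000);px=k[:,0].mean(0)
        b=cv2.boxPoints(r);e=[b[1]-b[0],b[2]-b[1]];l=max(e,key=np.linalg.norm)
        print(np.round(px),"c",np.round(r[0],1),"sz",np.round(r[1],1),"ang",round(np.degrees(np.arctan(l[1]/l[0])),1))
E
python3 - <<'E'
from h import *
p,R=st();c=capture("wrist");wblocks(c,p,R)
print("brass",wz(c,p,R,(221,230),.02))
E
```

```text
t 4.4 p [ 0.4483 -0.1411  0.2314] w 0.0855 F [0.3 0.9 0.3]
x [0.991 0.133 0.   ] z [ 0.  0. -1.] q [-0.33  0.44  0.84  1.94 -0.4   0.94 -0.73]  yaw_x 7.63
[ 87. 240.] c [353.2  87.7] sz [49.8 50.7] ang -81.7
[423. 217.] c [ 436.3 -313.6] sz [79.5 46.2] ang 6.0
[288. 187.] c [ 449.5 -153.2] sz [79.  45.8] ang 7.2
[478.  92.] c [ 598.6 -362.8] sz [109.8 113.1] ang -6.0
[361.  63.] c [ 593.1 -210.1] sz [79.9 45.9] ang 7.0
brass [ 0.38600576 -0.08348617  0.02      ]
```

>>> servo_tool(
  motion=[
    {"dx": 0,"dy": 11,"dz": 35,"ax": 0,"ay": 0,"az": 0,"grip": -1},
    {"dx": 0,"dy": 0,"dz": 41,"ax": 0,"ay": 0,"az": 0,"grip": -1},
    {"dx": 0,"dy": 0,"dz": 41,"ax": 0,"ay": 0,"az": 0,"grip": -1},
    {"dx": 0,"dy": 0,"dz": 41,"ax": 0,"ay": 0,"az": 0,"grip": -1},
    {"dx": 0,"dy": 0,"dz": 35,"ax": 0,"ay": 0,"az": 0,"grip": -1},
    {"dx": 0,"dy": 0,"dz": 20,"ax": 0,"ay": 0,"az": 0,"grip": -1},
    {"dx": 0,"dy": 0,"dz": 8,"ax": 0,"ay": 0,"az": 0,"grip": -1},
    {"dx": 0,"dy": 0,"dz": 0,"ax": 0,"ay": 0,"az": 0,"grip": -1},
  ],
  squeeze=40,
)

```text
clock: 5.12
eef_pos: [0.449, -0.1522, 0.009]
ee_rot: [0.998, 0.065, -0.001, -0.001]
ft_force: [-0.0, -1.4, 1.2]
width: 0.0856
```

>>> servo_tool(
  motion=[
    {"dx": 0,"dy": 0,"dz": 0,"ax": 0,"ay": 0,"az": 0,"grip": 1},
    {"dx": 0,"dy": 0,"dz": 0,"ax": 0,"ay": 0,"az": 0,"grip": 1},
    {"dx": 0,"dy": 0,"dz": 0,"ax": 0,"ay": 0,"az": 0,"grip": 1},
    {"dx": 0,"dy": 0,"dz": 0,"ax": 0,"ay": 0,"az": 0,"grip": 1},
    {"dx": 0,"dy": 0,"dz": 0,"ax": 0,"ay": 0,"az": 0,"grip": 1},
    {"dx": 0,"dy": 0,"dz": 0,"ax": 0,"ay": 0,"az": 0,"grip": 1},
  ],
  squeeze=40,
)

```text
clock: 5.62
eef_pos: [0.4508, -0.1523, 0.0119]
ee_rot: [0.998, 0.066, 0.002, 0.0]
ft_force: [-1.0, 1.2, 6.7]
width: 0.0452
```

Run:
```python
from h import *
p,R=st();c=capture("wrist");cv2.imwrite("pics/w2.png",c["color"])
```

```text
t 5.62 p [ 0.4508 -0.1523  0.0119] w 0.0452 F [-1.   1.2  6.7]
x [0.991 0.131 0.003] z [ 0.003 -0.    -1.   ] q [-0.01  0.76  0.45  2.12 -0.81  0.43 -0.35]  yaw_x 7.53
```

View pics/w2.png

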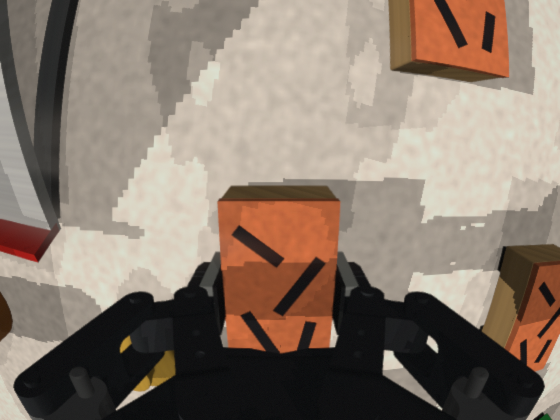

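>>> servo_tool(
  motion=[
    {"dx": 0,"dy": 0,"dz": -20,"ax": 0,"ay": 0,"az": 0,"grip": 1},
    {"dx": 0,"dy": 0,"dz": -40,"ax": 0,"ay": 0,"az": 0,"grip": 1},
    {"dx": 0,"dy": 0,"dz": -40,"ax": 0,"ay": 0,"az": 0,"grip": 1},
    {"dx": 0,"dy": 0,"dz": -40,"ax": 0,"ay": 0,"az": 0,"grip": 1},
    {"dx": 0,"dy": 0,"dz": -40,"ax": 0,"ay": 0,"az": 0,"grip": 1},
    {"dx": 0,"dy": 0,"dz": -40,"ax": 0,"ay": 0,"az": 0,"grip": 1},
    {"dx": 0,"dy": 0,"dz": 0,"ax": 0,"ay": 0,"az": 7,"grip": 1},
    {"dx": 0,"dy": 0,"dz": 0,"ax": 0,"ay": 0,"az": 1,"grip": 1},
  ],
)

```text
clock: 6.33
eef_pos: [0.4506, -0.1523, 0.2328]
ee_rot: [1.0, -0.005, 0.003, 0.0]
ft_force: [-0.7, 0.9, -3.0]
width: 0.0454
```

>>> servo_tool(
  motion=[
    {"dx": 17,"dy": -38,"dz": 0,"ax": 0,"ay": 0,"az": 0,"grip": 1},
    {"dx": 17,"dy": -38,"dz": 0,"ax": 0,"ay": 0,"az": 0,"grip": 1},
    {"dx": 17,"dy": -38,"dz": 0,"ax": 0,"ay": 0,"az": 0,"grip": 1},
    {"dx": 17,"dy": -38,"dz": 0,"ax": 0,"ay": 0,"az": 0,"grip": 1},
    {"dx": 17,"dy": -38,"dz": 0,"ax": 0,"ay": 0,"az": 0,"grip": 1},
    {"dx": 17,"dy": -38,"dz": 0,"ax": 0,"ay": 0,"az": 0,"grip": 1},
    {"dx": 17,"dy": -38,"dz": 0,"ax": 0,"ay": 0,"az": 0,"grip": 1},
    {"dx": 17,"dy": -38,"dz": 0,"ax": 0,"ay": 0,"az": 0,"grip": 1},
    {"dx": 17,"dy": -38,"dz": 0,"ax": 0,"ay": 0,"az": 0,"grip": 1},
    {"dx": 17,"dy": -38,"dz": 0,"ax": 0,"ay": 0,"az": 0,"grip": 1},
  ],
)

```text
clock: 7.17
eef_pos: [0.6219, 0.2286, 0.2281]
ee_rot: [1.0, -0.003, -0.002, 0.0]
ft_force: [0.5, -0.7, -1.2]
width: 0.0452
```

>>> servo_tool(
  motion=[
    {"dx": 0,"dy": 0,"dz": 0,"ax": 0,"ay": 6,"az": 0,"grip": 1},
    {"dx": 0,"dy": 0,"dz": 0,"ax": 0,"ay": 6,"az": 0,"grip": 1},
    {"dx": 0,"dy": 0,"dz": 0,"ax": 0,"ay": 6,"az": 0,"grip": 1},
    {"dx": 0,"dy": 0,"dz": 0,"ax": 0,"ay": 7,"az": 0,"grip": 1},
    {"dx": 0,"dy": 0,"dz": 0,"ax": 0,"ay": 0,"az": 0,"grip": 1},
    {"dx": 0,"dy": 0,"dz": 0,"ax": 0,"ay": 0,"az": 0,"grip": 1},
  ],
)

```text
clock: 7.67
eef_pos: [0.6198, 0.2273, 0.2275]
ee_rot: [0.978, -0.003, 0.209, 0.001]
ft_force: [0.9, 0.6, -1.8]
width: 0.0456
```

```bash
cat >> h.py <<'E'
yaw=np.radians(-0.55);c25,s25=np.cos(np.radians(25)),np.sin(np.radians(25))
U=np.array([np.cos(yaw)*c25,np.sin(yaw)*c25,s25]);V=np.array([-np.sin(yaw),np.cos(yaw),0]);N=np.cross(U,V)
S0=np.array([.4576,.1288,.020])
def ramp(d,off,h): return S0+d*U+off*V+h*N
def rc(p):
    q=np.array(p)-S0;return np.round(np.array([q@U,q@V,q@N])*1000,1)
E
python3 - <<'E'
from h import *
p,R=st();print("ramp coords up/across/above",rc(p),"tool z.-N",np.round(R.T@-N,3),"tool x in",np.round(R.T@U,3))
to(ramp(.215,.1,.05),p,R);to(ramp(.215,.1,.012),p,R)
c=capture("wrist");cv2.imwrite("pics/w3.png",c["color"])
E
```

```text
t 7.67 p [0.6198 0.2273 0.2275] w 0.0456 F [ 0.9  0.6 -1.8]
x [ 0.913 -0.006  0.408] z [ 0.408 -0.003 -0.913] q [-1.02  0.63  0.9   1.79 -0.65  0.59 -1.42]  yaw_x -0.35
ramp coords up/across/above [233.8 100.  119.9] tool z.-N [0.016 0.001 1.   ] tool x in [ 1.     0.003 -0.016]
-> [0.63227717 0.22712778 0.15617832] tool mm [-17.7   0.1  70.2]
-> [0.64833593 0.22697362 0.12173862] tool mm [-1.710e+01  1.000e-01  1.082e+02]
```

View pics/w3.png

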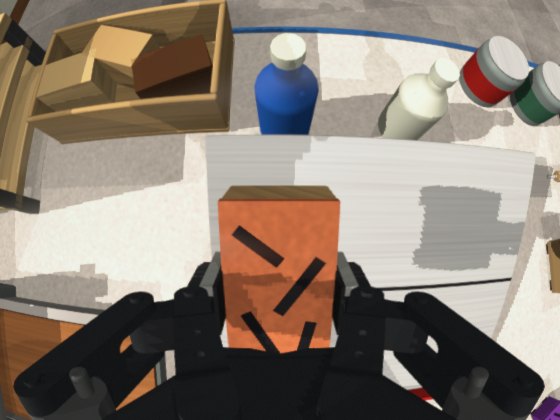

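>>> servo_tool(
  motion=[
    {"dx": -17,"dy": 0,"dz": 30,"ax": 0,"ay": 0.9,"az": 0,"grip": 1},
    {"dx": 0,"dy": 0,"dz": 35,"ax": 0,"ay": 0,"az": 0,"grip": 1},
    {"dx": 0,"dy": 0,"dz": 25,"ax": 0,"ay": 0,"az": 0,"grip": 1},
    {"dx": 0,"dy": 0,"dz": 10,"ax": 0,"ay": 0,"az": 0,"grip": 1},
    {"dx": 0,"dy": 0,"dz": 4,"ax": 0,"ay": 0,"az": 0,"grip": 1},
    {"dx": 0,"dy": 0,"dz": 0,"ax": 0,"ay": 0,"az": 0,"grip": 1},
    {"dx": 0,"dy": 0,"dz": 0,"ax": 0,"ay": 0,"az": 0,"grip": 1},
  ],
)

```text
clock: 8.3
eef_pos: [0.6536, 0.226, 0.1307]
ee_rot: [0.975, -0.004, 0.222, 0.001]
ft_force: [0.2, 0.6, -1.5]
width: 0.0452
```

>>> servo_tool(
  motion=[
    {"dx": 0,"dy": 0,"dz": 1,"ax": 0,"ay": 0,"az": 0,"grip": 1},
    {"dx": 0,"dy": 0,"dz": 1,"ax": 0,"ay": 0,"az": 0,"grip": 1},
    {"dx": 0,"dy": 0,"dz": 0,"ax": 0,"ay": 0,"az": 0,"grip": 1},
  ],
)

```text
clock: 8.55
eef_pos: [0.653, 0.2267, 0.1282]
ee_rot: [0.975, -0.004, 0.221, 0.0]
ft_force: [0.6, 0.1, -1.8]
width: 0.045
```

Run:
```python
from h import *
p,R=st();print("rc",rc(p),np.round(R.T@-N,3),np.round(R.T@U,3))
```

```text
t 8.55 p [0.653  0.2267 0.1282] w 0.045 F [ 0.6  0.1 -1.8]
x [ 0.902 -0.008  0.432] z [ 0.432 -0.002 -0.902] q [-0.86  0.75  0.68  1.82 -0.8   0.36 -1.29]  yaw_x -0.48
rc [222.   99.8  15.9] [-0.01   0.002  1.   ] [1.    0.001 0.01 ]
```

>>> servo_tool(
  motion=[
    {"dx": 0,"dy": 0,"dz": 2,"ax": 0,"ay": -0.5,"az": 0,"grip": 1},
    {"dx": 0,"dy": 0,"dz": 0,"ax": 0,"ay": 0,"az": 0,"grip": 1},
  ],
)

```text
clock: 8.72
eef_pos: [0.654, 0.2265, 0.1258]
ee_rot: [0.976, -0.004, 0.217, 0.001]
ft_force: [1.0, -0.3, -1.9]
width: 0.0452
```

>>> servo_tool(
  motion=[
    {"dx": 0,"dy": 0,"dz": 1,"ax": 0,"ay": 0,"az": 0,"grip": 1},
    {"dx": 0,"dy": 0,"dz": 0,"ax": 0,"ay": 0,"az": 0,"grip": 1},
  ],
)

```text
clock: 8.88
eef_pos: [0.6544, 0.2263, 0.1247]
ee_rot: [0.976, -0.004, 0.217, 0.001]
ft_force: [-0.2, 0.0, -2.0]
width: 0.0454
```

>>> servo_tool(
  motion=[
    {"dx": 0,"dy": 0,"dz": 1,"ax": 0,"ay": 0,"az": 0,"grip": 1},
    {"dx": 0,"dy": 0,"dz": 0,"ax": 0,"ay": 0,"az": 0,"grip": 1},
  ],
)

```text
clock: 9.05
eef_pos: [0.6544, 0.2263, 0.1246]
ee_rot: [0.976, -0.004, 0.217, 0.0]
ft_force: [-5.0, 0.6, 4.4]
width: 0.0454
```

Run:
```python
from h import *
p,R=st();print("rc",rc(p),np.round(R.T@-N,3),np.round(R.T@U,3))
```

```text
t 9.05 p [0.6544 0.2263 0.1246] w 0.0454 F [-5.   0.6  4.4]
x [ 0.906 -0.008  0.423] z [ 0.423 -0.002 -0.906] q [-0.85  0.75  0.67  1.81 -0.8   0.37 -1.29]  yaw_x -0.5
rc [221.7  99.4  12. ] [-0.     0.002  1.   ] [1.    0.001 0.   ]
```

>>> servo_tool(
  motion=[
    {"dx": 0,"dy": 0,"dz": 0,"ax": 0,"ay": 0,"az": 0,"grip": -1},
    {"dx": 0,"dy": 0,"dz": 0,"ax": 0,"ay": 0,"az": 0,"grip": -1},
    {"dx": 0,"dy": 0,"dz": 0,"ax": 0,"ay": 0,"az": 0,"grip": -1},
    {"dx": 0,"dy": 0,"dz": 0,"ax": 0,"ay": 0,"az": 0,"grip": -1},
    {"dx": 0,"dy": 0,"dz": 0,"ax": 0,"ay": 0,"az": 0,"grip": -1},
    {"dx": 0,"dy": 0,"dz": -20,"ax": 0,"ay": 0,"az": 0,"grip": -1},
    {"dx": 0,"dy": 0,"dz": -40,"ax": 0,"ay": 0,"az": 0,"grip": -1},
    {"dx": 0,"dy": 0,"dz": -40,"ax": 0,"ay": 0,"az": 0,"grip": -1},
  ],
)

```text
clock: 9.72
eef_pos: [0.6114, 0.2258, 0.2138]
ee_rot: [0.977, -0.005, 0.215, 0.002]
ft_force: [1.1, 0.2, 0.8]
width: 0.0857
```

Run:
```python
from h import *
p,R=st();print("rc",rc(p))
c=capture("wrist");cv2.imwrite("pics/w4.png",c["color"])
```

```text
t 9.72 p [0.6114 0.2258 0.2138] w 0.0857 F [1.1 0.2 0.8]
x [ 0.907 -0.008  0.42 ] z [ 0.42  -0.006 -0.907] q [-1.03  0.63  0.88  1.84 -0.67  0.53 -1.4 ]  yaw_x -0.52
rc [220.4  98.5 111. ]
```

View pics/w4.png

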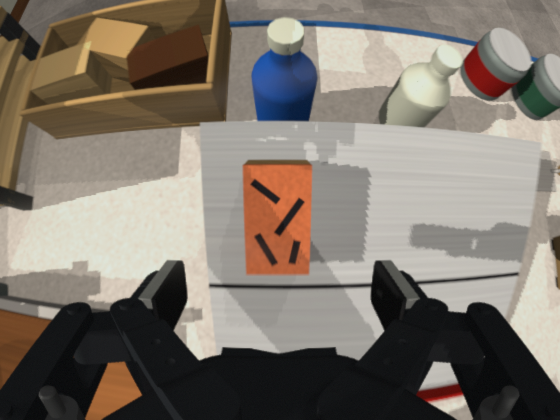

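Block A is holding at (277,217) in the wrist view, above the line. Next is block B.

>>> servo_tool(
  motion=[
    {"dx": 0,"dy": 0,"dz": 0,"ax": 0,"ay": -6.2,"az": 0,"grip": -1},
    {"dx": 0,"dy": 0,"dz": 0,"ax": 0,"ay": -6.2,"az": 0,"grip": -1},
    {"dx": 0,"dy": 0,"dz": 0,"ax": 0,"ay": -6.2,"az": 0,"grip": -1},
    {"dx": 0,"dy": 0,"dz": 0,"ax": 0,"ay": -6.2,"az": 0,"grip": -1},
    {"dx": -1,"dy": 39,"dz": 0,"ax": 0,"ay": 0,"az": 0,"grip": -1},
    {"dx": -1,"dy": 40,"dz": 0,"ax": 0,"ay": 0,"az": 0,"grip": -1},
    {"dx": -1,"dy": 40,"dz": 0,"ax": 0,"ay": 0,"az": 0,"grip": -1},
    {"dx": -1,"dy": 40,"dz": 0,"ax": 0,"ay": 0,"az": 0,"grip": -1},
    {"dx": -1,"dy": 40,"dz": 0,"ax": 0,"ay": 0,"az": 0,"grip": -1},
    {"dx": -1,"dy": 40,"dz": 0,"ax": 0,"ay": 0,"az": 0,"grip": -1},
  ],
)

```text
clock: 10.6
eef_pos: [0.6043, -0.0142, 0.214]
ee_rot: [1.0, -0.004, 0.002, -0.0]
ft_force: [1.3, -0.1, -0.5]
width: 0.0854
```

>>> servo_tool(
  motion=[
    {"dx": -1,"dy": 40,"dz": 0,"ax": 0,"ay": 0,"az": 0,"grip": -1},
    {"dx": -1,"dy": 40,"dz": 0,"ax": 0,"ay": 0,"az": 0,"grip": -1},
    {"dx": -1,"dy": 40,"dz": 0,"ax": 0,"ay": 0,"az": 0,"grip": -1},
    {"dx": -1,"dy": 38,"dz": 0,"ax": 0,"ay": 0,"az": 0,"grip": -1},
    {"dx": -1,"dy": 38,"dz": 0,"ax": 0,"ay": 0,"az": 0,"grip": -1},
    {"dx": 0,"dy": 0,"dz": 0,"ax": 0,"ay": 0,"az": -4,"grip": -1},
    {"dx": 0,"dy": 0,"dz": 0,"ax": 0,"ay": 0,"az": -3.5,"grip": -1},
    {"dx": 0,"dy": 0,"dz": 0,"ax": 0,"ay": 0,"az": 0,"grip": -1},
    {"dx": 0,"dy": 0,"dz": 0,"ax": 0,"ay": 0,"az": 0,"grip": -1},
  ],
)

```text
clock: 11.35
eef_pos: [0.5978, -0.2082, 0.2138]
ee_rot: [0.998, 0.06, 0.002, -0.0]
ft_force: [-0.1, -0.4, 0.2]
width: 0.0858
```

Run:
```python
from h import *
p,R=st();c=capture("wrist");cv2.imwrite("pics/w5.png",c["color"]);wblocks(c,p,R)
to([.5945,-.209,.012],p,R)
```

```text
t 11.35 p [ 0.5978 -0.2082  0.2138] w 0.0858 F [-0.1 -0.4  0.2]
x [0.993 0.121 0.004] z [ 0.004  0.001 -1.   ] q [-0.11  0.7   0.76  1.52 -0.52  1.13 -0.7 ]  yaw_x 6.93
[349. 328.] c [ 436.3 -313.6] sz [79.  46.2] ang 5.7
[279. 194.] c [ 592.9 -210.4] sz [78.7 45.9] ang 6.9
[421. 197.] c [ 608.9 -367.6] sz [107.5 111.6] ang -6.1
-> [0.5945, -0.209, 0.012] tool mm [ -4.1   0.4 201.8]
```

View pics/w5.png

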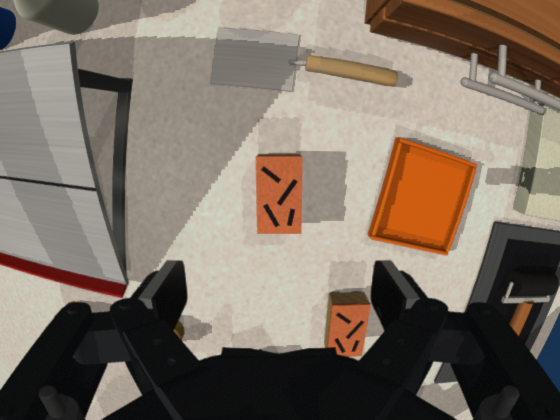

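>>> servo_tool(
  motion=[
    {"dx": -5,"dy": 1,"dz": 35,"ax": 0,"ay": 0,"az": 0,"grip": -1},
    {"dx": 0,"dy": 0,"dz": 40,"ax": 0,"ay": 0,"az": 0,"grip": -1},
    {"dx": 0,"dy": 0,"dz": 40,"ax": 0,"ay": 0,"az": 0,"grip": -1},
    {"dx": 0,"dy": 0,"dz": 40,"ax": 0,"ay": 0,"az": 0,"grip": -1},
    {"dx": 0,"dy": 0,"dz": 25,"ax": 0,"ay": 0,"az": 0,"grip": -1},
    {"dx": 0,"dy": 0,"dz": 15,"ax": 0,"ay": 0,"az": 0,"grip": -1},
    {"dx": 0,"dy": 0,"dz": 7,"ax": 0,"ay": 0,"az": 0,"grip": -1},
    {"dx": 0,"dy": 0,"dz": 0,"ax": 0,"ay": 0,"az": 0,"grip": -1},
    {"dx": 0,"dy": 0,"dz": 0,"ax": 0,"ay": 0,"az": 0,"grip": -1},
  ],
)

```text
clock: 12.15
eef_pos: [0.5942, -0.21, 0.0127]
ee_rot: [0.998, 0.061, 0.002, 0.0]
ft_force: [1.0, -0.2, -0.5]
width: 0.0856
```

>>> servo_tool(
  motion=[
    {"dx": 0,"dy": 0,"dz": 0,"ax": 0,"ay": 0,"az": 0,"grip": 1},
    {"dx": 0,"dy": 0,"dz": 0,"ax": 0,"ay": 0,"az": 0,"grip": 1},
    {"dx": 0,"dy": 0,"dz": 0,"ax": 0,"ay": 0,"az": 0,"grip": 1},
    {"dx": 0,"dy": 0,"dz": 0,"ax": 0,"ay": 0,"az": 0,"grip": 1},
    {"dx": 0,"dy": 0,"dz": 0,"ax": 0,"ay": 0,"az": 0,"grip": 1},
    {"dx": 0,"dy": 0,"dz": 0,"ax": 0,"ay": 0,"az": 0,"grip": 1},
  ],
  squeeze=40,
)

```text
clock: 12.65
eef_pos: [0.5942, -0.21, 0.0135]
ee_rot: [0.998, 0.061, 0.003, 0.0]
ft_force: [-0.9, 2.2, 6.0]
width: 0.0454
```

>>> servo_tool(
  motion=[
    {"dx": 0,"dy": 0,"dz": -20,"ax": 0,"ay": 0,"az": 0,"grip": 1},
    {"dx": 0,"dy": 0,"dz": -40,"ax": 0,"ay": 0,"az": 0,"grip": 1},
    {"dx": 0,"dy": 0,"dz": -40,"ax": 0,"ay": 0,"az": 0,"grip": 1},
    {"dx": 0,"dy": 0,"dz": -40,"ax": 0,"ay": 0,"az": 0,"grip": 1},
    {"dx": 0,"dy": 0,"dz": -40,"ax": 0,"ay": 0,"az": 0,"grip": 1},
    {"dx": 0,"dy": 0,"dz": -25,"ax": 0,"ay": 0,"az": 0,"grip": 1},
    {"dx": 0,"dy": 0,"dz": 0,"ax": 0,"ay": 0,"az": 4,"grip": 1},
    {"dx": 0,"dy": 0,"dz": 0,"ax": 0,"ay": 0,"az": 3.5,"grip": 1},
  ],
)

```text
clock: 13.32
eef_pos: [0.5933, -0.2106, 0.2195]
ee_rot: [1.0, -0.006, 0.004, 0.0]
ft_force: [0.2, -0.1, -2.4]
width: 0.0456
```

>>> servo_tool(
  motion=[
    {"dx": 2,"dy": -37,"dz": 0,"ax": 0,"ay": 0,"az": 0,"grip": 1},
    {"dx": 2,"dy": -37,"dz": 0,"ax": 0,"ay": 0,"az": 0,"grip": 1},
    {"dx": 2,"dy": -37,"dz": 0,"ax": 0,"ay": 0,"az": 0,"grip": 1},
    {"dx": 2,"dy": -37,"dz": 0,"ax": 0,"ay": 0,"az": 0,"grip": 1},
    {"dx": 2,"dy": -37,"dz": 0,"ax": 0,"ay": 0,"az": 0,"grip": 1},
    {"dx": 2,"dy": -37,"dz": 0,"ax": 0,"ay": 0,"az": 0,"grip": 1},
    {"dx": 2,"dy": -37,"dz": 0,"ax": 0,"ay": 0,"az": 0,"grip": 1},
    {"dx": 2,"dy": -37,"dz": 0,"ax": 0,"ay": 0,"az": 0,"grip": 1},
    {"dx": 2,"dy": -37,"dz": 0,"ax": 0,"ay": 0,"az": 0,"grip": 1},
  ],
)

```text
clock: 14.07
eef_pos: [0.6129, 0.1248, 0.2167]
ee_rot: [1.0, -0.004, 0.001, -0.0]
ft_force: [0.7, 0.3, -2.3]
width: 0.0457
```

>>> servo_tool(
  motion=[
    {"dx": 0,"dy": 0,"dz": 0,"ax": 0,"ay": 6.2,"az": 0,"grip": 1},
    {"dx": 0,"dy": 0,"dz": 0,"ax": 0,"ay": 6.2,"az": 0,"grip": 1},
    {"dx": 0,"dy": 0,"dz": 0,"ax": 0,"ay": 6.2,"az": 0,"grip": 1},
    {"dx": 0,"dy": 0,"dz": 0,"ax": 0,"ay": 6.2,"az": 0,"grip": 1},
    {"dx": 0,"dy": 0,"dz": 0,"ax": 0,"ay": 0,"az": 0,"grip": 1},
    {"dx": 0,"dy": 0,"dz": 0,"ax": 0,"ay": 0,"az": 0,"grip": 1},
    {"dx": 0,"dy": 0,"dz": 0,"ax": 0,"ay": 0,"az": 0,"grip": 1},
  ],
)

```text
clock: 14.65
eef_pos: [0.6149, 0.1233, 0.2181]
ee_rot: [0.976, -0.004, 0.217, 0.0]
ft_force: [0.6, -0.4, -1.3]
width: 0.0451
```

Run:
```python
from h import *
p,R=st();print("rc",rc(p),"tilt",np.degrees(np.arctan2(R[0,2],-R[2,2])))
to(ramp(.215,0,.012),p,R)
```

```text
t 14.65 p [0.6149 0.1233 0.2181] w 0.0451 F [ 0.6 -0.4 -1.3]
x [ 0.906 -0.007  0.423] z [ 0.423 -0.003 -0.906] q [-0.83  0.55  0.81  1.92 -0.73  0.48 -1.16]  yaw_x -0.47
rc [226.3  -3.9 113. ] tilt 25.01882872653996
-> [0.64737601 0.12697823 0.12173862] tool mm [-11.3  -3.8 101. ]
```

>>> servo_tool(
  motion=[
    {"dx": -8,"dy": -1,"dz": 30,"ax": 0,"ay": 0,"az": 0,"grip": 1},
    {"dx": 0,"dy": 0,"dz": 35,"ax": 0,"ay": 0,"az": 0,"grip": 1},
    {"dx": 0,"dy": 0,"dz": 20,"ax": 0,"ay": 0,"az": 0,"grip": 1},
    {"dx": 0,"dy": 0,"dz": 8,"ax": 0,"ay": 0,"az": 0,"grip": 1},
    {"dx": 0,"dy": 0,"dz": 3,"ax": 0,"ay": 0,"az": 0,"grip": 1},
    {"dx": 0,"dy": 0,"dz": 0,"ax": 0,"ay": 0,"az": 0,"grip": 1},
    {"dx": 0,"dy": 0,"dz": 0,"ax": 0,"ay": 0,"az": 0,"grip": 1},
  ],
)

```text
clock: 15.23
eef_pos: [0.6482, 0.1233, 0.1282]
ee_rot: [0.976, -0.004, 0.218, 0.001]
ft_force: [0.6, -0.1, -0.2]
width: 0.0451
```

Run:
```python
from h import *
p,R=st();print("rc",rc(p),"tilt",np.degrees(np.arctan2(R[0,2],-R[2,2])))
```

```text
t 15.23 p [0.6482 0.1233 0.1282] w 0.0451 F [ 0.6 -0.1 -0.2]
x [ 0.905 -0.008  0.425] z [ 0.425 -0.003 -0.905] q [-0.63  0.67  0.56  1.92 -0.9   0.29 -1.01]  yaw_x -0.52
rc [218.5  -3.6  17.5] tilt 25.135408087633884
```

>>> servo_tool(
  motion=[
    {"dx": 0,"dy": 0,"dz": 3,"ax": 0,"ay": 0,"az": 0,"grip": 1},
    {"dx": 0,"dy": 0,"dz": 0,"ax": 0,"ay": 0,"az": 0,"grip": 1},
  ],
)

```text
clock: 15.4
eef_pos: [0.6486, 0.124, 0.1251]
ee_rot: [0.976, -0.004, 0.217, 0.001]
ft_force: [0.4, 0.1, -1.4]
width: 0.0454
```

>>> servo_tool(
  motion=[
    {"dx": 0,"dy": 0,"dz": 1,"ax": 0,"ay": 0,"az": 0,"grip": 1},
    {"dx": 0,"dy": 0,"dz": 0,"ax": 0,"ay": 0,"az": 0,"grip": 1},
  ],
)

```text
clock: 15.57
eef_pos: [0.6488, 0.124, 0.1242]
ee_rot: [0.976, -0.004, 0.217, 0.0]
ft_force: [-2.4, 0.1, 1.0]
width: 0.0454
```

>>> servo_tool(
  motion=[
    {"dx": 0,"dy": 0,"dz": 1,"ax": 0,"ay": 0,"az": 0,"grip": 1},
    {"dx": 0,"dy": 0,"dz": 0,"ax": 0,"ay": 0,"az": 0,"grip": 1},
  ],
)

```text
clock: 15.73
eef_pos: [0.6488, 0.124, 0.1241]
ee_rot: [0.976, -0.004, 0.217, -0.0]
ft_force: [-7.2, 0.1, 10.4]
width: 0.045
```

Run:
```python
from h import *
p,R=st();print("rc",rc(p),"tilt",np.degrees(np.arctan2(R[0,2],-R[2,2])))
```

```text
t 15.73 p [0.6488 0.124  0.1241] w 0.045 F [-7.2  0.1 10.4]
x [ 0.906 -0.008  0.424] z [ 0.424 -0.001 -0.906] q [-0.62  0.68  0.55  1.92 -0.9   0.29 -1.  ]  yaw_x -0.51
rc [217.3  -3.   13.6] tilt 25.074012874614503
```

>>> servo_tool(
  motion=[
    {"dx": 0,"dy": 0,"dz": -1,"ax": 0,"ay": 0,"az": 0,"grip": 1},
    {"dx": 0,"dy": 0,"dz": 0,"ax": 0,"ay": 0,"az": 0,"grip": -1},
    {"dx": 0,"dy": 0,"dz": 0,"ax": 0,"ay": 0,"az": 0,"grip": -1},
    {"dx": 0,"dy": 0,"dz": 0,"ax": 0,"ay": 0,"az": 0,"grip": -1},
    {"dx": 0,"dy": 0,"dz": 0,"ax": 0,"ay": 0,"az": 0,"grip": -1},
    {"dx": 0,"dy": 0,"dz": 0,"ax": 0,"ay": 0,"az": 0,"grip": -1},
    {"dx": 0,"dy": 0,"dz": -20,"ax": 0,"ay": 0,"az": 0,"grip": -1},
    {"dx": 0,"dy": 0,"dz": -40,"ax": 0,"ay": 0,"az": 0,"grip": -1},
    {"dx": 0,"dy": 0,"dz": -40,"ax": 0,"ay": 0,"az": 0,"grip": -1},
  ],
)

```text
clock: 16.48
eef_pos: [0.6054, 0.1234, 0.2134]
ee_rot: [0.977, -0.005, 0.215, 0.002]
ft_force: [0.3, 0.3, 0.5]
width: 0.0854
```

Run:
```python
from h import *
p,R=st();print("rc",rc(p))
c=capture("wrist");cv2.imwrite("pics/w6.png",c["color"])
```

```text
t 16.48 p [0.6054 0.1234 0.2134] w 0.0854 F [0.3 0.3 0.5]
x [ 0.908 -0.008  0.42 ] z [ 0.42  -0.005 -0.908] q [-0.84  0.54  0.82  1.94 -0.74  0.46 -1.15]  yaw_x -0.53
rc [215.7  -4.  112.8]
```

View pics/w6.png

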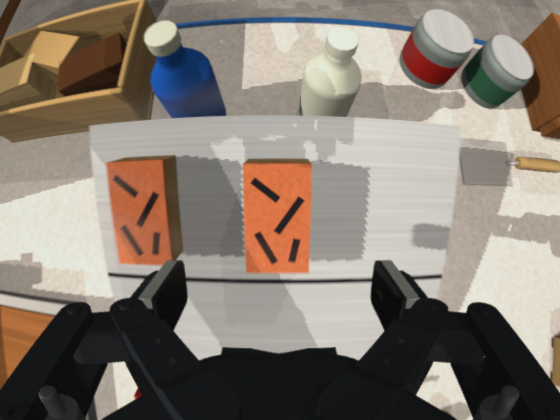

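Both A (left) and B (277,217) hold above the line. Now block C.

>>> servo_tool(
  motion=[
    {"dx": 0,"dy": 0,"dz": 0,"ax": 0,"ay": -6.2,"az": 0,"grip": -1},
    {"dx": 0,"dy": 0,"dz": 0,"ax": 0,"ay": -6.2,"az": 0,"grip": -1},
    {"dx": 0,"dy": 0,"dz": 0,"ax": 0,"ay": -6.2,"az": 0,"grip": -1},
    {"dx": 0,"dy": 0,"dz": 0,"ax": 0,"ay": -6.2,"az": 0,"grip": -1},
    {"dx": -14,"dy": 36,"dz": 0,"ax": 0,"ay": 0,"az": 0,"grip": -1},
    {"dx": -14,"dy": 36,"dz": 0,"ax": 0,"ay": 0,"az": 0,"grip": -1},
    {"dx": -14,"dy": 36,"dz": 0,"ax": 0,"ay": 0,"az": 0,"grip": -1},
    {"dx": -14,"dy": 36,"dz": 0,"ax": 0,"ay": 0,"az": 0,"grip": -1},
    {"dx": -14,"dy": 36,"dz": 0,"ax": 0,"ay": 0,"az": 0,"grip": -1},
    {"dx": -14,"dy": 36,"dz": 0,"ax": 0,"ay": 0,"az": 0,"grip": -1},
  ],
)

```text
clock: 17.37
eef_pos: [0.5198, -0.0929, 0.2133]
ee_rot: [1.0, -0.004, 0.003, -0.0]
ft_force: [0.1, 0.2, -0.4]
width: 0.0849
```

>>> servo_tool(
  motion=[
    {"dx": -14,"dy": 36,"dz": 0,"ax": 0,"ay": 0,"az": 0,"grip": -1},
    {"dx": -14,"dy": 36,"dz": 0,"ax": 0,"ay": 0,"az": 0,"grip": -1},
    {"dx": -14,"dy": 36,"dz": 0,"ax": 0,"ay": 0,"az": 0,"grip": -1},
    {"dx": -14,"dy": 36,"dz": 0,"ax": 0,"ay": 0,"az": 0,"grip": -1},
    {"dx": -14,"dy": 36,"dz": 0,"ax": 0,"ay": 0,"az": 0,"grip": -1},
    {"dx": -14,"dy": 36,"dz": 0,"ax": 0,"ay": 0,"az": 0,"grip": -1},
    {"dx": 0,"dy": 0,"dz": 0,"ax": 0,"ay": 0,"az": -6.2,"grip": -1},
    {"dx": 0,"dy": 0,"dz": 0,"ax": 0,"ay": 0,"az": 0,"grip": -1},
    {"dx": 0,"dy": 0,"dz": 0,"ax": 0,"ay": 0,"az": 0,"grip": -1},
  ],
)

```text
clock: 18.12
eef_pos: [0.4349, -0.3064, 0.2126]
ee_rot: [0.999, 0.049, 0.003, -0.001]
ft_force: [-0.1, 0.9, -0.2]
width: 0.0856
```

Run:
```python
from h import *
p,R=st();c=capture("wrist");cv2.imwrite("pics/w7.png",c["color"]);wblocks(c,p,R)
to([.437,-.3125,.0125],p,R)
```

```text
t 18.12 p [ 0.4349 -0.3064  0.2126] w 0.0856 F [-0.1  0.9 -0.2]
x [0.995 0.097 0.006] z [ 0.006  0.001 -1.   ] q [ 0.06  0.56  0.81  1.81 -0.48  0.98 -0.4 ]  yaw_x 5.56
[285. 190.] c [ 435.9 -313.6] sz [79.3 45.4] ang 6.7
[350.  46.] c [ 599.7 -376.4] sz [102.7 116.3] ang -5.8
-> [0.437, -0.3125, 0.0125] tool mm [  0.4   6.5 200.1]
```

View pics/w7.png

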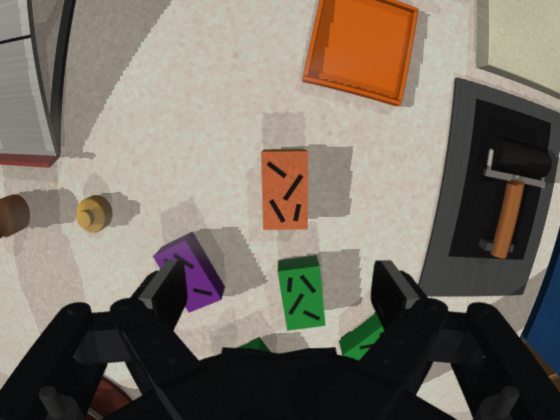

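>>> servo_tool(
  motion=[
    {"dx": 1,"dy": 7,"dz": 35,"ax": 0,"ay": 0,"az": 0,"grip": -1},
    {"dx": 0,"dy": 0,"dz": 40,"ax": 0,"ay": 0,"az": 0,"grip": -1},
    {"dx": 0,"dy": 0,"dz": 40,"ax": 0,"ay": 0,"az": 0,"grip": -1},
    {"dx": 0,"dy": 0,"dz": 40,"ax": 0,"ay": 0,"az": 0,"grip": -1},
    {"dx": 0,"dy": 0,"dz": 25,"ax": 0,"ay": 0,"az": 0,"grip": -1},
    {"dx": 0,"dy": 0,"dz": 14,"ax": 0,"ay": 0,"az": 0,"grip": -1},
    {"dx": 0,"dy": 0,"dz": 6,"ax": 0,"ay": 0,"az": 0,"grip": -1},
    {"dx": 0,"dy": 0,"dz": 0,"ax": 0,"ay": 0,"az": 0,"grip": -1},
    {"dx": 0,"dy": 0,"dz": 0,"ax": 0,"ay": 0,"az": 0,"grip": -1},
  ],
)

```text
clock: 18.92
eef_pos: [0.4384, -0.313, 0.0132]
ee_rot: [0.999, 0.05, 0.003, 0.0]
ft_force: [0.3, -0.2, 0.0]
width: 0.0856
```

>>> servo_tool(
  motion=[
    {"dx": 0,"dy": 0,"dz": 0,"ax": 0,"ay": 0,"az": 0,"grip": 1},
    {"dx": 0,"dy": 0,"dz": 0,"ax": 0,"ay": 0,"az": 0,"grip": 1},
    {"dx": 0,"dy": 0,"dz": 0,"ax": 0,"ay": 0,"az": 0,"grip": 1},
    {"dx": 0,"dy": 0,"dz": 0,"ax": 0,"ay": 0,"az": 0,"grip": 1},
    {"dx": 0,"dy": 0,"dz": 0,"ax": 0,"ay": 0,"az": 0,"grip": 1},
    {"dx": 0,"dy": 0,"dz": 0,"ax": 0,"ay": 0,"az": 0,"grip": 1},
  ],
  squeeze=40,
)

```text
clock: 19.42
eef_pos: [0.4381, -0.3137, 0.0139]
ee_rot: [0.999, 0.05, 0.003, 0.0]
ft_force: [-0.1, 0.4, 6.2]
width: 0.0451
```

>>> servo_tool(
  motion=[
    {"dx": 0,"dy": 0,"dz": -20,"ax": 0,"ay": 0,"az": 0,"grip": 1},
    {"dx": 0,"dy": 0,"dz": -40,"ax": 0,"ay": 0,"az": 0,"grip": 1},
    {"dx": 0,"dy": 0,"dz": -40,"ax": 0,"ay": 0,"az": 0,"grip": 1},
    {"dx": 0,"dy": 0,"dz": -40,"ax": 0,"ay": 0,"az": 0,"grip": 1},
    {"dx": 0,"dy": 0,"dz": -40,"ax": 0,"ay": 0,"az": 0,"grip": 1},
    {"dx": 0,"dy": 0,"dz": -25,"ax": 0,"ay": 0,"az": 0,"grip": 1},
    {"dx": 0,"dy": 0,"dz": 0,"ax": 0,"ay": 0,"az": 6.1,"grip": 1},
  ],
)

```text
clock: 20.0
eef_pos: [0.438, -0.3164, 0.2239]
ee_rot: [1.0, -0.005, 0.008, 0.003]
ft_force: [-1.7, -0.8, -1.7]
width: 0.0456
```

>>> servo_tool(
  motion=[
    {"dx": 16.5,"dy": -34,"dz": 0,"ax": 0,"ay": 0,"az": 0,"grip": 1},
    {"dx": 16.5,"dy": -34,"dz": 0,"ax": 0,"ay": 0,"az": 0,"grip": 1},
    {"dx": 16.5,"dy": -34,"dz": 0,"ax": 0,"ay": 0,"az": 0,"grip": 1},
    {"dx": 16.5,"dy": -34,"dz": 0,"ax": 0,"ay": 0,"az": 0,"grip": 1},
    {"dx": 16.5,"dy": -34,"dz": 0,"ax": 0,"ay": 0,"az": 0,"grip": 1},
    {"dx": 16.5,"dy": -34,"dz": 0,"ax": 0,"ay": 0,"az": 0,"grip": 1},
    {"dx": 16.5,"dy": -34,"dz": 0,"ax": 0,"ay": 0,"az": 0,"grip": 1},
    {"dx": 16.5,"dy": -34,"dz": 0,"ax": 0,"ay": 0,"az": 0,"grip": 1},
    {"dx": 16.5,"dy": -34,"dz": 0,"ax": 0,"ay": 0,"az": 0,"grip": 1},
    {"dx": 16.5,"dy": -34,"dz": 0,"ax": 0,"ay": 0,"az": 0,"grip": 1},
  ],
)

```text
clock: 20.83
eef_pos: [0.6036, 0.0276, 0.2183]
ee_rot: [1.0, -0.003, 0.002, -0.0]
ft_force: [0.2, -1.3, -2.4]
width: 0.0457
```

>>> servo_tool(
  motion=[
    {"dx": 0,"dy": 0,"dz": 0,"ax": 0,"ay": 6.2,"az": 0,"grip": 1},
    {"dx": 0,"dy": 0,"dz": 0,"ax": 0,"ay": 6.2,"az": 0,"grip": 1},
    {"dx": 0,"dy": 0,"dz": 0,"ax": 0,"ay": 6.2,"az": 0,"grip": 1},
    {"dx": 0,"dy": 0,"dz": 0,"ax": 0,"ay": 6.2,"az": 0,"grip": 1},
    {"dx": 0,"dy": 0,"dz": 0,"ax": 0,"ay": 0,"az": 0,"grip": 1},
    {"dx": 0,"dy": 0,"dz": 0,"ax": 0,"ay": 0,"az": 0,"grip": 1},
    {"dx": 0,"dy": 0,"dz": 0,"ax": 0,"ay": 0,"az": 0,"grip": 1},
  ],
)

```text
clock: 21.42
eef_pos: [0.6047, 0.0257, 0.2194]
ee_rot: [0.976, -0.003, 0.217, 0.0]
ft_force: [1.3, -0.6, -0.8]
width: 0.0453
```

Run:
```python
from h import *
p,R=st();print("rc",rc(p),"tilt",np.degrees(np.arctan2(R[0,2],-R[2,2])))
```

```text
t 21.42 p [0.6047 0.0257 0.2194] w 0.0453 F [ 1.3 -0.6 -0.8]
x [ 0.906 -0.006  0.424] z [ 0.424 -0.002 -0.906] q [-0.62  0.49  0.76  1.98 -0.81  0.46 -0.9 ]  yaw_x -0.38
rc [ 218.4 -101.7  118.2] tilt 25.090927343365827
```

>>> servo_tool(
  motion=[
    {"dx": -2,"dy": 0,"dz": 35,"ax": 0,"ay": 0,"az": 0,"grip": 1},
    {"dx": 0,"dy": 0,"dz": 35,"ax": 0,"ay": 0,"az": 0,"grip": 1},
    {"dx": 0,"dy": 0,"dz": 20,"ax": 0,"ay": 0,"az": 0,"grip": 1},
    {"dx": 0,"dy": 0,"dz": 8,"ax": 0,"ay": 0,"az": 0,"grip": 1},
    {"dx": 0,"dy": 0,"dz": 4,"ax": 0,"ay": 0,"az": 0,"grip": 1},
    {"dx": 0,"dy": 0,"dz": 0,"ax": 0,"ay": 0,"az": 0,"grip": 1},
    {"dx": 0,"dy": 0,"dz": 0,"ax": 0,"ay": 0,"az": 0,"grip": 1},
  ],
)

```text
clock: 22.0
eef_pos: [0.6463, 0.0248, 0.1268]
ee_rot: [0.976, -0.003, 0.218, 0.001]
ft_force: [-0.4, 0.2, -1.9]
width: 0.0452
```

>>> servo_tool(
  motion=[
    {"dx": 0,"dy": 0,"dz": 1,"ax": 0,"ay": 0,"az": 0,"grip": 1},
    {"dx": 0,"dy": 0,"dz": 0,"ax": 0,"ay": 0,"az": 0,"grip": 1},
  ],
)

```text
clock: 22.17
eef_pos: [0.646, 0.0254, 0.1258]
ee_rot: [0.976, -0.003, 0.218, 0.0]
ft_force: [-0.7, -0.2, -1.3]
width: 0.0453
```

>>> servo_tool(
  motion=[
    {"dx": 0,"dy": 0,"dz": 1,"ax": 0,"ay": 0,"az": 0,"grip": 1},
    {"dx": 0,"dy": 0,"dz": 0,"ax": 0,"ay": 0,"az": 0,"grip": 1},
  ],
)

```text
clock: 22.33
eef_pos: [0.6462, 0.0255, 0.1243]
ee_rot: [0.976, -0.003, 0.218, 0.0]
ft_force: [-0.6, 0.5, -0.9]
width: 0.0452
```

Run:
```python
from h import *
p,R=st();print("rc",rc(p),"tilt",np.degrees(np.arctan2(R[0,2],-R[2,2])))
```

```text
t 22.33 p [0.6462 0.0255 0.1243] w 0.0452 F [-0.6  0.5 -0.9]
x [ 0.905 -0.006  0.425] z [ 0.425 -0.002 -0.905] q [-0.39  0.64  0.46  1.96 -1.04  0.27 -0.68]  yaw_x -0.38
rc [ 215.9 -101.5   14.4] tilt 25.15110186112206
```

>>> servo_tool(
  motion=[
    {"dx": 0,"dy": 0,"dz": 1,"ax": 0,"ay": 0,"az": 0,"grip": 1},
    {"dx": 0,"dy": 0,"dz": 0,"ax": 0,"ay": 0,"az": 0,"grip": 1},
  ],
)

```text
clock: 22.5
eef_pos: [0.6462, 0.0254, 0.1242]
ee_rot: [0.976, -0.003, 0.218, -0.0]
ft_force: [-6.1, 0.5, 7.5]
width: 0.0454
```

>>> servo_tool(
  motion=[
    {"dx": 0,"dy": 0,"dz": 0,"ax": 0,"ay": 0,"az": 0,"grip": -1},
    {"dx": 0,"dy": 0,"dz": 0,"ax": 0,"ay": 0,"az": 0,"grip": -1},
    {"dx": 0,"dy": 0,"dz": 0,"ax": 0,"ay": 0,"az": 0,"grip": -1},
    {"dx": 0,"dy": 0,"dz": 0,"ax": 0,"ay": 0,"az": 0,"grip": -1},
    {"dx": 0,"dy": 0,"dz": 0,"ax": 0,"ay": 0,"az": 0,"grip": -1},
    {"dx": 0,"dy": 0,"dz": -20,"ax": 0,"ay": 0,"az": 0,"grip": -1},
    {"dx": 0,"dy": 0,"dz": -40,"ax": 0,"ay": 0,"az": 0,"grip": -1},
    {"dx": 0,"dy": 0,"dz": -40,"ax": 0,"ay": 0,"az": 0,"grip": -1},
    {"dx": 0,"dy": 0,"dz": -30,"ax": 0,"ay": 0,"az": 0,"grip": -1},
  ],
)

```text
clock: 23.25
eef_pos: [0.5907, 0.0247, 0.2425]
ee_rot: [0.976, -0.004, 0.218, 0.001]
ft_force: [1.4, 0.1, 0.7]
width: 0.085
```

Run:
```python
from h import *
p,R=st();print("rc",rc(p))
c=capture("wrist");cv2.imwrite("pics/w8.png",c["color"])
c=capture("top");show(c["color"],50,60,250,260,3,"pics/t8.png")
```

```text
t 23.25 p [0.5907 0.0247 0.2425] w 0.085 F [1.4 0.1 0.7]
x [ 0.905 -0.007  0.425] z [ 0.425 -0.003 -0.905] q [-0.68  0.45  0.84  1.99 -0.76  0.5  -0.94]  yaw_x -0.47
rc [ 215.6 -102.8  145. ]
```

View pics/w8.png

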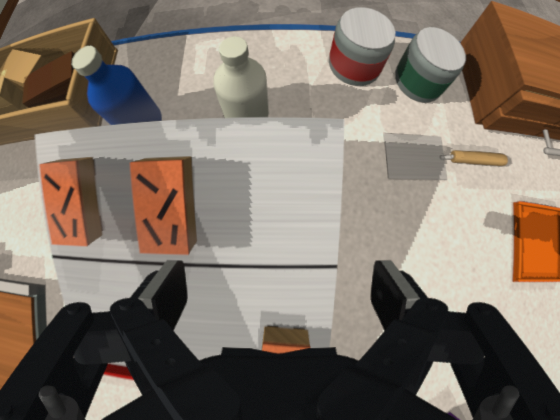

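View pics/t8.png

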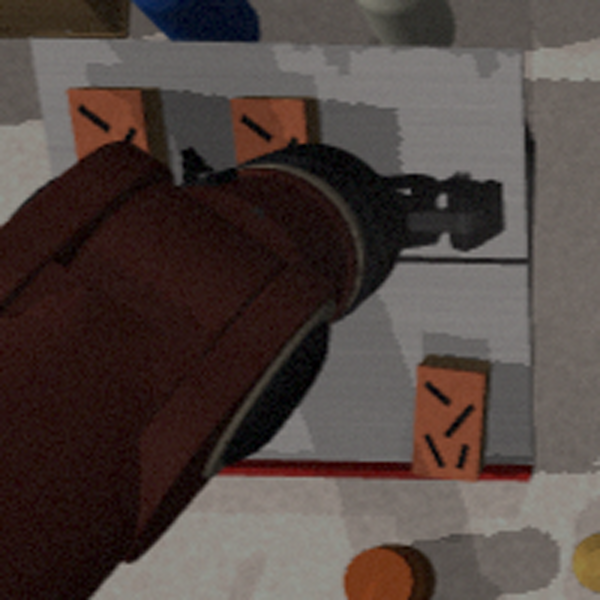

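C slid to the stop (crop (452,418)); A and B still hold. I'll measure C's pose on the ramp.

```bash
cat >> h.py <<'E'
def rampblk(o_d,k,h=.038):
    W=[]
    for q in k[:,0]:
        o,d=o_d(q);s=(h-(o-S0)@N)/(d@N);X=o+s*d-S0;W.append([X@U*1000,X@V*1000])
    r=cv2.minAreaRect(np.array(W,np.float32));b=cv2.boxPoints(r);e=[b[1]-b[0],b[2]-b[1]];l=max(e,key=np.linalg.norm)
    print(np.round(k[:,0].mean(0)),"up,across",np.round(r[0],1),"sz",np.round(r[1],1),"ang",round(np.degrees(np.arctan(l[1]/l[0])),1))
def fmask(img,vmin):
    hsv=cv2.cvtColor(img,cv2.COLOR_BGR2HSV)
    m=((hsv[...,0]>4)&(hsv[...,0]<14)&(hsv[...,1]>110)&(hsv[...,2]>vmin)).astype(np.uint8)*255
    m=cv2.morphologyEx(m,cv2.MORPH_CLOSE,np.ones((7,7)))
    return [k for k in cv2.findContours(m,cv2.RETR_EXTERNAL,cv2.CHAIN_APPROX_NONE)[0] if cv2.contourArea(k)>300]
E
python3 - <<'E'
from h import *
p,R=st()
t=capture("top");s=capture("scene")
for c,v in((t,100),(s,130)):
    for k in fmask(c["color"],v):
        if cv2.contourArea(k)<1300: rampblk(lambda q:ray(c,q),k)
show(s["color"],260,190,460,340,4,"pics/s8.png")
E
```

```text
t 23.35 p [0.5924 0.0249 0.2452] w 0.0853 F [ 0.9 -0.7  0.6]
x [ 0.902 -0.007  0.431] z [ 0.431 -0.002 -0.902] q [-0.69  0.45  0.84  1.98 -0.76  0.5  -0.94]  yaw_x -0.44
[175. 254.] up,across [-79.9 -48.9] sz [48.6 52.4] ang -49.4
[199. 201.] up,across [  41.6 -106.3] sz [45.3 80.2] ang -6.3
[138. 101.] up,across [238.1  -3.4] sz [37.1 44.8] ang -88.9
[ 85. 100.] up,across [239.   99.7] sz [42.5 45. ] ang -88.9
[385.  26.] up,across [ 379.6 -458. ] sz [132.9  38.9] ang 88.9
[414. 284.] up,across [223.8 100. ] sz [45.6 84.1] ang -0.2
[369. 274.] up,across [219.3  -2.2] sz [45.  84.3] ang -1.6
```

View pics/s8.png

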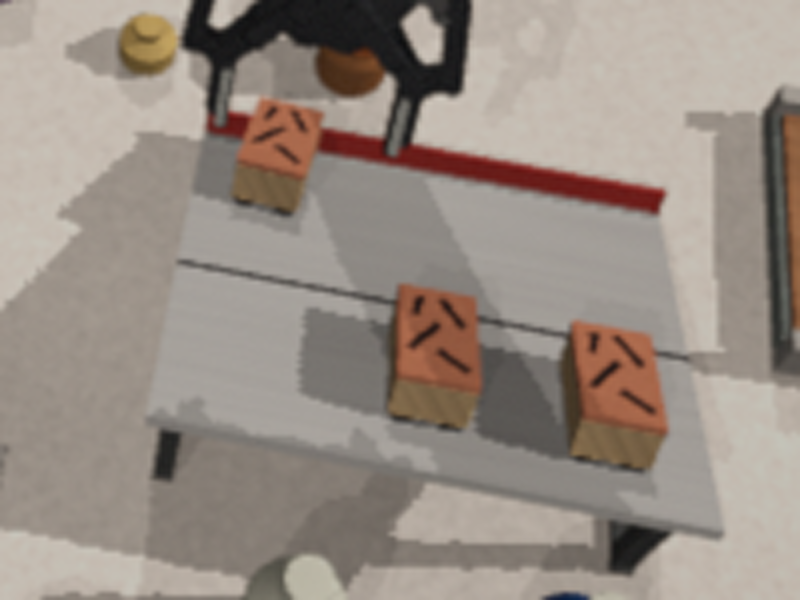

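```bash
cat > plan.py <<'E'
from h import *
import sys
phi=np.radians(50);a=np.radians(-6.3)
L=np.cos(a)*U+np.sin(a)*V;W=-np.sin(a)*U+np.cos(a)*V
z=-N*np.cos(phi)-L*np.sin(phi);y=-W;Rt=np.stack([np.cross(y,z),y,z],1)
g=ramp(.0416,-.1063,.023)+.017*L;tcp=g+.019*z
if __name__=="__main__":
    p,R=st()
    rv=Ro.from_matrix(R.T@Rt).as_rotvec(degrees=True);print("rotvec tool",np.round(rv,1),np.linalg.norm(rv))
    print("tcp",tcp,"rc",rc(tcp))
    print("after rot: to pre80",np.round(Rt.T@(tcp-.08*z-p)*1000,1),"to tcp",np.round(Rt.T@(tcp-p)*1000,1), "now-frame", np.round(R.T@(tcp-p)*1000,1))
E
python3 plan.py
```

```text
t 23.45 p [0.5914 0.0262 0.241 ] w 0.0855 F [0.1 0.9 0.2]
x [ 0.905 -0.006  0.425] z [ 0.425 -0.001 -0.905] q [-0.68  0.45  0.83  1.99 -0.76  0.5  -0.94]  yaw_x -0.35
rotvec tool [  2.7 -50.1   6.1] 50.53988875779633
tcp [0.49192169 0.0218973  0.04838442] rc [  44.  -106.6   10.8]
after rot: to pre80 [ -7.6  24.1 135.4] to tcp [ -7.6  24.1 215.4] now-frame [-171.9    5.1  132.1]
```

>>> servo_tool(
  motion=[
    {"dx": 0,"dy": 0,"dz": 0,"ax": 0.3,"ay": -6.3,"az": 0.8,"grip": -1},
    {"dx": 0,"dy": 0,"dz": 0,"ax": 0.3,"ay": -6.3,"az": 0.8,"grip": -1},
    {"dx": 0,"dy": 0,"dz": 0,"ax": 0.3,"ay": -6.3,"az": 0.8,"grip": -1},
    {"dx": 0,"dy": 0,"dz": 0,"ax": 0.3,"ay": -6.3,"az": 0.8,"grip": -1},
    {"dx": 0,"dy": 0,"dz": 0,"ax": 0.3,"ay": -6.3,"az": 0.8,"grip": -1},
    {"dx": 0,"dy": 0,"dz": 0,"ax": 0.3,"ay": -6.3,"az": 0.8,"grip": -1},
    {"dx": 0,"dy": 0,"dz": 0,"ax": 0.3,"ay": -6.3,"az": 0.8,"grip": -1},
    {"dx": 0,"dy": 0,"dz": 0,"ax": 0.3,"ay": -6,"az": 0.8,"grip": -1},
  ],
)

```text
clock: 24.12
eef_pos: [0.5917, 0.0255, 0.2385]
ee_rot: [0.974, -0.052, -0.22, -0.033]
ft_force: [-0.3, 0.8, 0.0]
width: 0.0857
```

>>> servo_tool(
  motion=[
    {"dx": -2,"dy": 6,"dz": 33,"ax": 0,"ay": 0,"az": 0,"grip": -1},
    {"dx": -2,"dy": 6,"dz": 33,"ax": 0,"ay": 0,"az": 0,"grip": -1},
    {"dx": -2,"dy": 6,"dz": 33,"ax": 0,"ay": 0,"az": 0,"grip": -1},
    {"dx": -2,"dy": 6,"dz": 33,"ax": 0,"ay": 0,"az": 0,"grip": -1},
    {"dx": 0,"dy": 0,"dz": 0,"ax": 0,"ay": 0,"az": 0,"grip": -1},
    {"dx": 0,"dy": 0,"dz": 0,"ax": 0,"ay": 0,"az": 0,"grip": -1},
  ],
)

```text
clock: 24.62
eef_pos: [0.5249, 0.014, 0.1212]
ee_rot: [0.974, -0.052, -0.219, -0.033]
ft_force: [0.7, 0.5, 0.6]
width: 0.0854
```

```bash
python3 plan.py
python3 - <<'E'
from h import *
p,R=st();c=capture("wrist");cv2.imwrite("pics/w9.png",c["color"])
for k in fmask(c["color"],150): rampblk(lambda q:wray(c,p,R,q),k)
E
```

```text
t 24.62 p [0.5249 0.014  0.1212] w 0.0854 F [0.7 0.5 0.6]
x [ 0.899 -0.087 -0.43 ] z [-0.423  0.087 -0.902] q [-0.43  0.9   0.8   1.57 -0.57  1.41 -1.15]  yaw_x -5.54
rotvec tool [ 0.1  0.3 -0.5] 0.5931877204288041
tcp [0.49192169 0.0218973  0.04838442] rc [  44.  -106.6   10.8]
after rot: to pre80 [ 0.6 -0.8  0.3] to tcp [ 0.6 -0.8 80.3] now-frame [ 1.  -0.9 80.3]
t 24.62 p [0.5249 0.014  0.1212] w 0.0854 F [0.7 0.5 0.6]
x [ 0.899 -0.087 -0.43 ] z [-0.423  0.087 -0.902] q [-0.43  0.9   0.8   1.57 -0.57  1.41 -1.15]  yaw_x -5.54
[239. 324.] up,across [-970.5  134.3] sz [ 164.7 1578.9] ang -11.4
[ 12. 268.] up,across [-52.6 265. ] sz [ 62.8 390.4] ang -54.1
[277. 251.] up,across [  38.5 -107.2] sz [47.1 78.6] ang -6.7
[ 18. 160.] up,across [182.8  -8.7] sz [15.4 33.7] ang -88.9
```

View pics/w9.png

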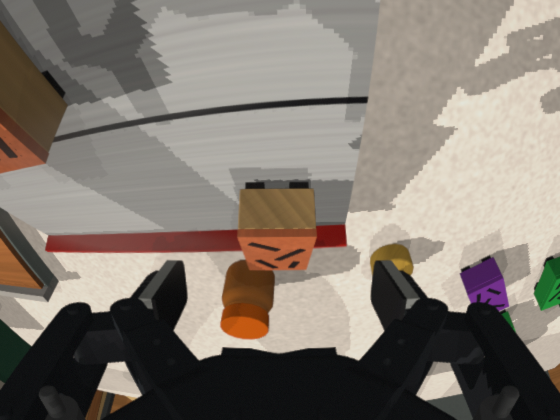

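>>> servo_tool(
  motion=[
    {"dx": 1,"dy": -1,"dz": 35,"ax": 0,"ay": 0,"az": 0,"grip": -1},
    {"dx": 0,"dy": 0,"dz": 28,"ax": 0,"ay": 0,"az": 0,"grip": -1},
    {"dx": 0,"dy": 0,"dz": 12,"ax": 0,"ay": 0,"az": 0,"grip": -1},
    {"dx": 0,"dy": 0,"dz": 5,"ax": 0,"ay": 0,"az": 0,"grip": -1},
    {"dx": 0,"dy": 0,"dz": 0,"ax": 0,"ay": 0,"az": 0,"grip": -1},
    {"dx": 0,"dy": 0,"dz": 0,"ax": 0,"ay": 0,"az": 0,"grip": -1},
  ],
)

```text
clock: 25.17
eef_pos: [0.4959, 0.0209, 0.0519]
ee_rot: [0.975, -0.051, -0.214, -0.032]
ft_force: [0.0, -0.4, -0.5]
width: 0.0856
```

```bash
python3 plan.py
python3 - <<'E'
from h import *
p,R=st();c=capture("wrist");cv2.imwrite("pics/w10.png",c["color"])
c=capture("scene");show(c["color"],250,150,400,270,5,"pics/s10.png")
E
```

```text
t 25.17 p [0.4959 0.0209 0.0519] w 0.0856 F [ 0.  -0.4 -0.5]
x [ 0.903 -0.086 -0.421] z [-0.414  0.085 -0.906] q [-0.45  0.96  0.76  1.7  -0.64  1.24 -1.08]  yaw_x -5.45
rotvec tool [ 0.2 -0.2 -0.4] 0.4812623989995453
tcp [0.49192169 0.0218973  0.04838442] rc [  44.  -106.6   10.8]
after rot: to pre80 [ -2.2  -0.4 -75. ] to tcp [-2.2 -0.4  5. ] now-frame [-2.2 -0.4  5. ]
t 25.17 p [0.4959 0.0209 0.0519] w 0.0856 F [ 0.  -0.4 -0.5]
x [ 0.903 -0.086 -0.421] z [-0.414  0.085 -0.906] q [-0.45  0.96  0.76  1.7  -0.64  1.24 -1.08]  yaw_x -5.45
```

View pics/w10.png

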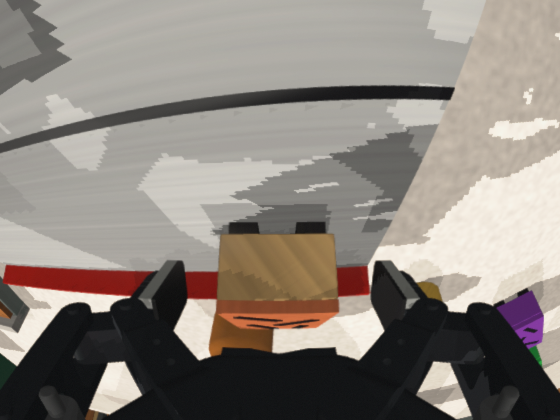

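View pics/s10.png

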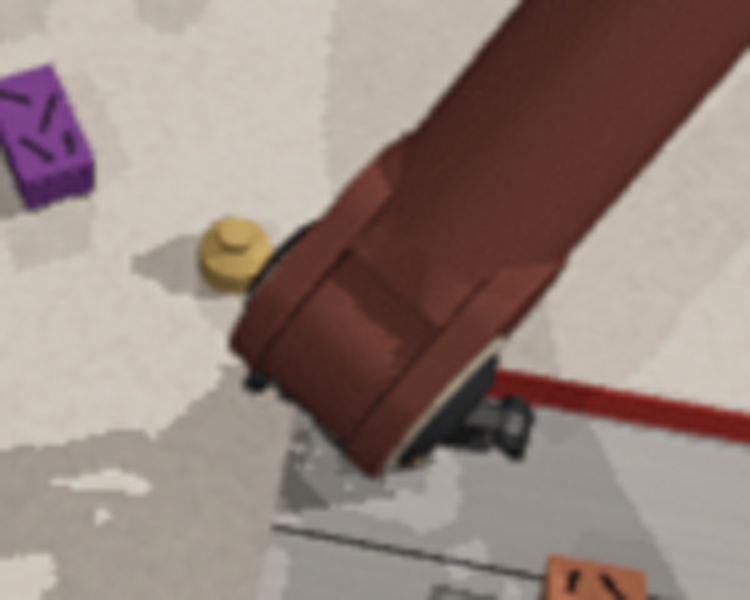

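>>> servo_tool(
  motion=[
    {"dx": -2,"dy": 0,"dz": 4,"ax": 0,"ay": 0,"az": 0,"grip": -1},
    {"dx": 0,"dy": 0,"dz": 0,"ax": 0,"ay": 0,"az": 0,"grip": -1},
  ],
)

```text
clock: 25.43
eef_pos: [0.4903, 0.0219, 0.0484]
ee_rot: [0.975, -0.052, -0.216, -0.033]
ft_force: [-0.2, 0.6, 0.1]
width: 0.0853
```

>>> servo_tool(
  motion=[
    {"dx": 0,"dy": 0,"dz": 0,"ax": 0,"ay": 0,"az": 0,"grip": 1},
    {"dx": 0,"dy": 0,"dz": 0,"ax": 0,"ay": 0,"az": 0,"grip": 1},
    {"dx": 0,"dy": 0,"dz": 0,"ax": 0,"ay": 0,"az": 0,"grip": 1},
    {"dx": 0,"dy": 0,"dz": 0,"ax": 0,"ay": 0,"az": 0,"grip": 1},
    {"dx": 0,"dy": 0,"dz": 0,"ax": 0,"ay": 0,"az": 0,"grip": 1},
    {"dx": 0,"dy": 0,"dz": 0,"ax": 0,"ay": 0,"az": 0,"grip": 1},
  ],
  squeeze=60,
)

```text
clock: 25.93
eef_pos: [0.4906, 0.022, 0.0484]
ee_rot: [0.975, -0.051, -0.216, -0.032]
ft_force: [0.4, -0.4, 2.3]
width: 0.0452
```

```bash
python3 plan.py
python3 - <<'E'
from h import *
p,R=st();print(rc(p), "grasp pt",rc(p-.019*R[:,2]));c=capture("wrist");cv2.imwrite("pics/w11.png",c["color"])
print("tool z vs N deg",np.degrees(np.arccos(-R[:,2]@N)))
E
```

```text
t 25.93 p [0.4906 0.022  0.0484] w 0.0452 F [ 0.4 -0.4  2.3]
x [ 0.901 -0.086 -0.424] z [-0.417  0.086 -0.905] q [-0.45  0.96  0.76  1.72 -0.64  1.23 -1.08]  yaw_x -5.47
rotvec tool [ 0.1 -0.  -0.4] 0.4365817314102311
tcp [0.49192169 0.0218973  0.04838442] rc [  44.  -106.6   10.8]
after rot: to pre80 [  1.2  -0.  -80.6] to tcp [ 1.2 -0.  -0.6] now-frame [ 1.2 -0.1 -0.6]
t 25.93 p [0.4906 0.022  0.0484] w 0.0452 F [ 0.4 -0.4  2.3]
x [ 0.901 -0.086 -0.424] z [-0.417  0.086 -0.905] q [-0.45  0.96  0.76  1.72 -0.64  1.23 -1.08]  yaw_x -5.47
[  42.8 -106.5   11.3] grasp pt [  57.2 -108.    23.6]
tool z vs N deg 49.971214779026376
```

View pics/w11.png

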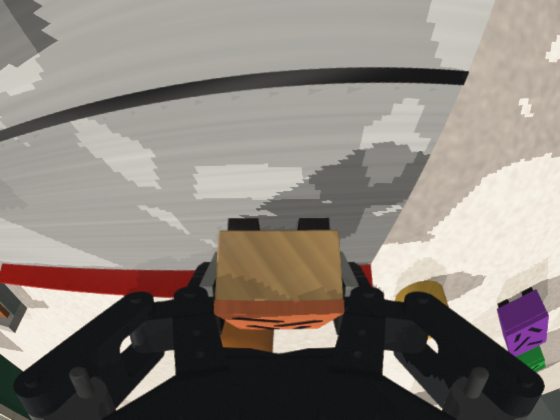

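>>> servo_tool(
  motion=[
    {"dx": -8,"dy": 0,"dz": -18,"ax": 0,"ay": 0,"az": 0,"grip": 1},
    {"dx": -17,"dy": 0,"dz": -36,"ax": 0,"ay": 0,"az": 0,"grip": 1},
    {"dx": -17,"dy": 0,"dz": -36,"ax": 0,"ay": 0,"az": 0,"grip": 1},
    {"dx": -17,"dy": 0,"dz": -36,"ax": 0,"ay": 0,"az": 0,"grip": 1},
    {"dx": -17,"dy": 0,"dz": -36,"ax": 0,"ay": 0,"az": 0,"grip": 1},
  ],
)

```text
clock: 26.4
eef_pos: [0.489, 0.0145, 0.228]
ee_rot: [0.974, -0.052, -0.216, -0.032]
ft_force: [0.2, 0.7, -2.0]
width: 0.0454
```

>>> servo_tool(
  motion=[
    {"dx": 0,"dy": 0,"dz": 0,"ax": 0,"ay": 6.5,"az": 0,"grip": 1},
    {"dx": 0,"dy": 0,"dz": 0,"ax": 0,"ay": 6.5,"az": 0,"grip": 1},
    {"dx": 0,"dy": 0,"dz": 0,"ax": 0,"ay": 6.5,"az": 0,"grip": 1},
    {"dx": 0,"dy": 0,"dz": 0,"ax": 0,"ay": 6.5,"az": 0,"grip": 1},
    {"dx": 0,"dy": 0,"dz": 0,"ax": 0,"ay": 0,"az": 0,"grip": 1},
  ],
)

```text
clock: 26.82
eef_pos: [0.4836, 0.0149, 0.226]
ee_rot: [0.998, -0.059, 0.007, -0.022]
ft_force: [-0.4, -0.0, -2.5]
width: 0.0454
```

Run:
```python
from h import *
p,R=st()
print("tilt",np.degrees(np.arctan2(R[0,2],-R[2,2])))
for n,v in(("top",70),("scene",100)):
    c=capture(n)
    hsv=cv2.cvtColor(c["color"],cv2.COLOR_BGR2HSV)
    m=((hsv[...,0]<16)&(hsv[...,1]>170)&(hsv[...,2]>v)).astype(np.uint8)*255
    m=cv2.morphologyEx(m,cv2.MORPH_CLOSE,np.ones((7,7)))
    for k in cv2.findContours(m,cv2.RETR_EXTERNAL,cv2.CHAIN_APPROX_NONE)[0]:
        if 1000<cv2.contourArea(k)<4000:
            W=np.array([onz(c,q,.016)[:2]*1000 for q in k[:,0]],np.float32);r=cv2.minAreaRect(W)
            print(n,k[:,0].mean(0),np.round(r[0],1),np.round(r[1],1),r[2])
```

```text
t 26.82 p [0.4836 0.0149 0.226 ] w 0.0454 F [-0.4 -0.  -2.5]
x [ 0.993 -0.118  0.011] z [ 0.016  0.042 -0.999] q [-0.69  0.5   0.97  1.93 -0.56  0.98 -1.15]  yaw_x -6.79
tilt 0.9232362053574992
top [384.27218935 155.22485207] [ 596.6 -378.1] [109.  100.5] 83.63727569580078
scene [176.69014085 249.93661972] [ 608.5 -376.8] [108.8 119.2] 83.942626953125
```

>>> servo_tool(
  motion=[
    {"dx": 12,"dy": 38,"dz": 0,"ax": 0,"ay": 0,"az": 0,"grip": 1},
    {"dx": 12,"dy": 38,"dz": 0,"ax": 0,"ay": 0,"az": 0,"grip": 1},
    {"dx": 12,"dy": 38,"dz": 0,"ax": 0,"ay": 0,"az": 0,"grip": 1},
    {"dx": 12,"dy": 38,"dz": 0,"ax": 0,"ay": 0,"az": 0,"grip": 1},
    {"dx": 12,"dy": 38,"dz": 0,"ax": 0,"ay": 0,"az": 0,"grip": 1},
    {"dx": 12,"dy": 38,"dz": 0,"ax": 0,"ay": 0,"az": 0,"grip": 1},
    {"dx": 12,"dy": 38,"dz": 0,"ax": 0,"ay": 0,"az": 0,"grip": 1},
    {"dx": 12,"dy": 38,"dz": 0,"ax": 0,"ay": 0,"az": 0,"grip": 1},
    {"dx": 12,"dy": 38,"dz": 0,"ax": 0,"ay": 0,"az": 0,"grip": 1},
    {"dx": 12,"dy": 38,"dz": 0,"ax": 0,"ay": 0,"az": 0,"grip": 1},
  ],
)

```text
clock: 27.75
eef_pos: [0.5661, -0.3789, 0.2115]
ee_rot: [0.998, -0.057, 0.008, -0.02]
ft_force: [0.8, -0.7, -1.2]
width: 0.0451
```

>>> servo_tool(
  motion=[
    {"dx": 0,"dy": 0,"dz": 0,"ax": 0,"ay": 6.5,"az": 0,"grip": 1},
    {"dx": 0,"dy": 0,"dz": 0,"ax": 0,"ay": 6.5,"az": 0,"grip": 1},
    {"dx": 0,"dy": 0,"dz": 0,"ax": 0,"ay": 6.5,"az": 0,"grip": 1},
    {"dx": 0,"dy": 0,"dz": 0,"ax": 0,"ay": 6.5,"az": 0,"grip": 1},
    {"dx": 0,"dy": 0,"dz": 0,"ax": 0,"ay": 6.5,"az": 0,"grip": 1},
    {"dx": 0,"dy": 0,"dz": 0,"ax": 0,"ay": 6.5,"az": 0,"grip": 1},
    {"dx": 0,"dy": 0,"dz": 0,"ax": 0,"ay": 0,"az": 0,"grip": 1},
    {"dx": 0,"dy": 0,"dz": 0,"ax": 0,"ay": 0,"az": 0,"grip": 1},
  ],
)

```text
clock: 28.42
eef_pos: [0.5656, -0.3791, 0.2111]
ee_rot: [0.945, -0.062, 0.321, -0.004]
ft_force: [-0.2, -0.5, -0.6]
width: 0.0454
```

```bash
cat > plan2.py <<'E'
from h import *
# block axes in tool frame, from grasp
Rg=Ro.from_quat([0.975,-0.0515,-0.216,-0.0325]).as_matrix()
a=np.radians(-6.3);L=np.cos(a)*U+np.sin(a)*V
pg=np.array([.4906,.022,.0484]);cb=ramp(.0410,-.1065,.019)
Lt=Rg.T@L;Nt=Rg.T@N;ct=Rg.T@(cb-pg)
p,R=st();Lw=R@Lt
print("L world",np.round(Lw,3),"lean deg",round(np.degrees(np.arccos(Lw[2])),1),"block c",np.round(p+R@ct,4),"bottom",np.round(p+R@(ct-.04*Lt),4))
ax=np.cross(Lw,[0,0,1]);an=np.arccos(Lw[2]);rv=ax/np.linalg.norm(ax)*an
print("needed rotvec tool deg",np.round(np.degrees(R.T@rv),1))
R2=Ro.from_rotvec(rv).as_matrix()@R
print("after: bottom at",np.round(p+R2@(ct-.04*Lt),4),"tilt",np.round(np.degrees(np.arccos(-R2[2,2])),1))
E
python3 plan2.py
python3 - <<'E'
from h import *
p,R=st();c=capture("wrist");cv2.imwrite("pics/w12.png",c["color"])
E
```

```text
t 28.42 p [ 0.5656 -0.3791  0.2111] w 0.0454 F [-0.2 -0.5 -0.6]
x [ 0.786 -0.12   0.606] z [ 0.607 -0.032 -0.794] q [ 0.52  0.55  0.32  1.88 -1.3   0.59  0.13]  yaw_x -8.68
L world [ 0.041 -0.05   0.998] lean deg 3.7 block c [ 0.5579 -0.3784  0.2096] bottom [ 0.5563 -0.3764  0.1697]
needed rotvec tool deg [-2.   2.7 -1.7]
after: bottom at [ 0.558  -0.3785  0.1693] tilt 40.0
t 28.42 p [ 0.5656 -0.3791  0.2111] w 0.0454 F [-0.2 -0.5 -0.6]
x [ 0.786 -0.12   0.606] z [ 0.607 -0.032 -0.794] q [ 0.52  0.55  0.32  1.88 -1.3   0.59  0.13]  yaw_x -8.68
```

View pics/w12.png

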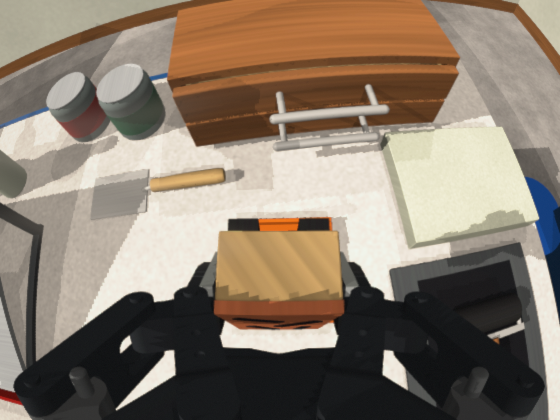

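Run:
```python
from h import *
t=capture("top");s=capture("scene")
q=np.array([onz(t,(240+(x+.5)/4-.5,110+(y+.5)/4-.5),.016)[:2] for x,y in((488,47),(682,68),(662,276),(470,257))])
print(q.mean(0),[np.linalg.norm(q[i]-q[(i+1)%4]).round(4) for i in range(4)])
print(onz(s,(176.5,249.8),.012))
# wrist w7 saved pose: rim corners seen
p=np.array([.4349,-.3064,.2126]);R=Ro.from_quat([.9988,.049,.003,-.001]).as_matrix();c=capture("wrist")
q=np.array([wz(c,p,R,x,.016)[:2] for x in((324,-4),(419,6),(402,104),(303,82))]);print("wrist",q.mean(0))
# w5 pose
p=np.array([.5978,-.2082,.2138]);R=Ro.from_quat([.9982,.060,.002,0]).as_matrix()
q=np.array([wz(c,p,R,x,.016)[:2] for x in((399,138),(477,165),(447,254),(370,236))]);print("wrist5",q.mean(0),[np.linalg.norm(q[i]-q[(i+1)%4]).round(4) for i in range(4)])
```

```text
[ 0.60461005 -0.37984976] [np.float64(0.1109), np.float64(0.1205), np.float64(0.1084), np.float64(0.1215)]
[ 0.60875477 -0.37839453  0.012     ]
wrist [ 0.60063462 -0.38303713]
wrist5 [ 0.60601605 -0.38181242] [np.float64(0.1103), np.float64(0.1165), np.float64(0.1099), np.float64(0.1153)]
```

>>> servo_tool(
  motion=[
    {"dx": 18,"dy": -2,"dz": 14,"ax": -2,"ay": 2.7,"az": -1.7,"grip": 1},
    {"dx": 18,"dy": -2,"dz": 15,"ax": 0,"ay": 0,"az": 0,"grip": 1},
    {"dx": 0,"dy": 0,"dz": 0,"ax": 0,"ay": 0,"az": 0,"grip": 1},
    {"dx": 0,"dy": 0,"dz": 0,"ax": 0,"ay": 0,"az": 0,"grip": 1},
    {"dx": 0,"dy": 0,"dz": 0,"ax": 0,"ay": 0,"az": 0,"grip": 1},
  ],
)

```text
clock: 29.03
eef_pos: [0.611, -0.3773, 0.2112]
ee_rot: [0.939, -0.051, 0.339, 0.017]
ft_force: [-0.8, -0.3, -1.6]
width: 0.0454
```

```bash
cat >> plan2.py <<'E'
b=p+R@(ct-.04*Lt)
for zt in(.08,.015,.003): print(zt,"tool mm",np.round(R.T@(np.array([.605,-.380,zt])-b)*1000,1))
print("down10",np.round(R.T@np.array([0,0,-10]),2))
E
python3 plan2.py
python3 - <<'E'
from h import *
c=capture("scene");show(c["color"],100,140,300,290,4,"pics/s13.png")
E
```

```text
t 29.03 p [ 0.611  -0.3773  0.2112] w 0.0454 F [-0.8 -0.3 -1.6]
x [ 0.764 -0.085  0.639] z [ 0.636 -0.066 -0.769] q [ 0.56  0.57  0.16  1.83 -1.32  0.45  0.14]  yaw_x -6.35
L world [ 0.005 -0.001  1.   ] lean deg 0.3 block c [ 0.6034 -0.3768  0.2094] bottom [ 0.6032 -0.3767  0.1694]
needed rotvec tool deg [-0.   0.3 -0. ]
after: bottom at [ 0.6034 -0.3768  0.1694] tilt 40.0
0.08 tool mm [-55.5   3.4  70.1]
0.015 tool mm [-97.1   3.6 120.1]
0.003 tool mm [-104.7    3.6  129.3]
down10 [-6.39  0.03  7.69]
```

View pics/s13.png

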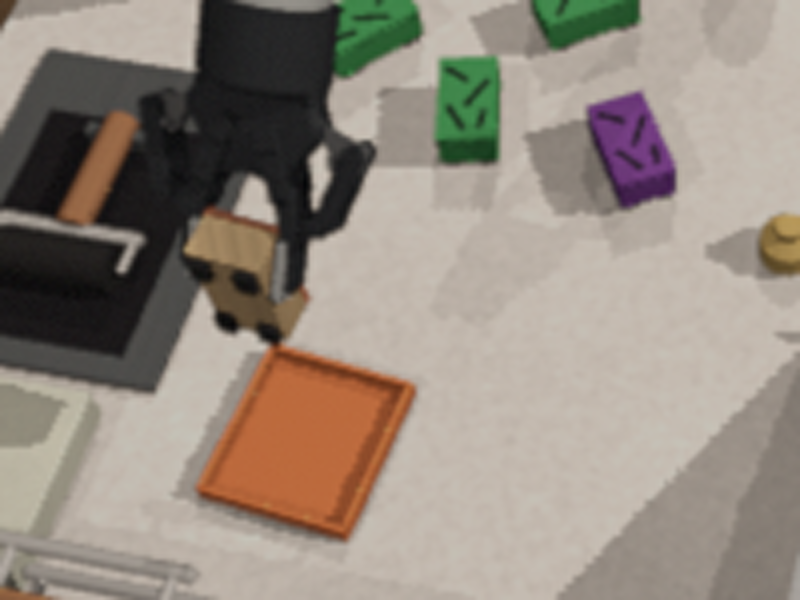

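>>> servo_tool(
  motion=[
    {"dx": -19,"dy": 1,"dz": 23,"ax": 0,"ay": 0,"az": 0,"grip": 1},
    {"dx": -19,"dy": 1,"dz": 23,"ax": 0,"ay": 0,"az": 0,"grip": 1},
    {"dx": -18,"dy": 1,"dz": 24,"ax": 0,"ay": 0,"az": 0,"grip": 1},
    {"dx": 0,"dy": 0,"dz": 0,"ax": 0,"ay": 0,"az": 0,"grip": 1},
    {"dx": 0,"dy": 0,"dz": 0,"ax": 0,"ay": 0,"az": 0,"grip": 1},
  ],
)

```text
clock: 29.5
eef_pos: [0.6097, -0.381, 0.1394]
ee_rot: [0.941, -0.053, 0.335, 0.015]
ft_force: [-0.3, -0.6, -1.9]
width: 0.0455
```

```bash
python3 plan2.py
```

```text
t 29.5 p [ 0.6097 -0.381   0.1394] w 0.0455 F [-0.3 -0.6 -1.9]
x [ 0.77  -0.09   0.632] z [ 0.628 -0.065 -0.775] q [ 0.92  0.7  -0.39  1.86 -1.36  0.11  0.33]  yaw_x -6.66
L world [ 0.014 -0.006  1.   ] lean deg 0.9 block c [ 0.6021 -0.3804  0.1377] bottom [ 0.6015 -0.3802  0.0977]
needed rotvec tool deg [-0.2  0.8 -0.1]
after: bottom at [ 0.6021 -0.3804  0.0975] tilt 40.0
0.08 tool mm [-8.5 -0.4 15.9]
0.015 tool mm [-49.5   0.   66.3]
0.003 tool mm [-57.1   0.1  75.6]
down10 [-6.32  0.07  7.75]
```

Tilting outward has run the wrist into its joint limits (q5 and q6). I'll go back up, level the tool, yaw it clockwise and tilt sideways instead.

>>> servo_tool(
  motion=[
    {"dx": 19,"dy": 0,"dz": -23,"ax": 0,"ay": 0,"az": 0,"grip": 1},
    {"dx": 19,"dy": 0,"dz": -23,"ax": 0,"ay": 0,"az": 0,"grip": 1},
    {"dx": 19,"dy": 0,"dz": -23,"ax": 0,"ay": 0,"az": 0,"grip": 1},
    {"dx": 0,"dy": 0,"dz": 0,"ax": 0,"ay": -6.5,"az": 0,"grip": 1},
    {"dx": 0,"dy": 0,"dz": 0,"ax": 0,"ay": -6.5,"az": 0,"grip": 1},
    {"dx": 0,"dy": 0,"dz": 0,"ax": 0,"ay": -6.5,"az": 0,"grip": 1},
    {"dx": 0,"dy": 0,"dz": 0,"ax": 0,"ay": -6.5,"az": 0,"grip": 1},
    {"dx": 0,"dy": 0,"dz": 0,"ax": 0,"ay": -6.5,"az": 0,"grip": 1},
    {"dx": 0,"dy": 0,"dz": 0,"ax": 0,"ay": -6.5,"az": 0,"grip": 1},
    {"dx": 0,"dy": 0,"dz": 0,"ax": 0,"ay": 0,"az": 0,"grip": 1},
  ],
)

```text
clock: 30.33
eef_pos: [0.6205, -0.3743, 0.2297]
ee_rot: [0.998, -0.046, 0.031, -0.001]
ft_force: [2.8, 1.1, -3.0]
width: 0.0454
```

```bash
python3 plan2.py
```

```text
t 30.33 p [ 0.6205 -0.3743  0.2297] w 0.0454 F [ 2.8  1.1 -3. ]
x [ 0.994 -0.092  0.062] z [ 0.062 -0.001 -0.998] q [ 0.27  0.76  0.54  1.24 -0.43  1.2  -0.84]  yaw_x -5.28
L world [ 0.592 -0.056  0.804] lean deg 36.5 block c [ 0.6133 -0.3739  0.2328] bottom [ 0.5896 -0.3717  0.2006]
needed rotvec tool deg [-0.1 36.5 -0.2]
after: bottom at [ 0.6129 -0.3739  0.1879] tilt 40.0
0.08 tool mm [  8.7   7.4 121.3]
0.015 tool mm [  4.7   7.8 186.2]
0.003 tool mm [  3.9   7.8 198.2]
down10 [-0.62  0.05  9.98]
```

>>> servo_tool(
  motion=[
    {"dx": 0,"dy": 0,"dz": 0,"ax": 0,"ay": 0,"az": 7,"grip": 1},
    {"dx": 0,"dy": 0,"dz": 0,"ax": 0,"ay": 0,"az": 7,"grip": 1},
    {"dx": 0,"dy": 0,"dz": 0,"ax": 0,"ay": 0,"az": 7,"grip": 1},
    {"dx": 0,"dy": 0,"dz": 0,"ax": 0,"ay": 0,"az": 7,"grip": 1},
    {"dx": 0,"dy": 0,"dz": 0,"ax": 0,"ay": 0,"az": 7,"grip": 1},
    {"dx": 0,"dy": 0,"dz": 0,"ax": 0,"ay": 0,"az": 7,"grip": 1},
    {"dx": 0,"dy": 0,"dz": 0,"ax": 0,"ay": 0,"az": 7,"grip": 1},
    {"dx": 0,"dy": 0,"dz": 0,"ax": 0,"ay": 0,"az": 7,"grip": 1},
    {"dx": 0,"dy": 0,"dz": 0,"ax": 0,"ay": 0,"az": 7,"grip": 1},
    {"dx": 0,"dy": 0,"dz": 0,"ax": 0,"ay": 0,"az": 0,"grip": 1},
  ],
)

```text
clock: 31.17
eef_pos: [0.6142, -0.3778, 0.23]
ee_rot: [0.824, -0.566, 0.026, -0.018]
ft_force: [0.4, -0.3, -3.3]
width: 0.0449
```

```bash
python3 plan2.py
```

```text
t 31.17 p [ 0.6142 -0.3778  0.23  ] w 0.0449 F [ 0.4 -0.3 -3.3]
x [ 0.359 -0.933  0.023] z [ 0.064  0.    -0.998] q [ 0.17  0.82  0.8   1.26 -0.63  1.26 -1.8 ]  yaw_x -68.97
L world [ 0.184 -0.599  0.779] lean deg 38.8 block c [ 0.6112 -0.3714  0.2333] bottom [ 0.6038 -0.3474  0.2022]
needed rotvec tool deg [-2.7 38.7 -2.4]
after: bottom at [ 0.6111 -0.3709  0.1882] tilt 40.0
0.08 tool mm [ 28.  18. 122.]
0.015 tool mm [ 26.6  21.8 186.9]
0.003 tool mm [ 26.3  22.6 198.8]
down10 [-0.23  0.6   9.98]
```

>>> servo_tool(
  motion=[
    {"dx": 0,"dy": 0,"dz": 0,"ax": -0.4,"ay": 6.5,"az": -0.4,"grip": 1},
    {"dx": 0,"dy": 0,"dz": 0,"ax": -0.4,"ay": 6.5,"az": -0.4,"grip": 1},
    {"dx": 0,"dy": 0,"dz": 0,"ax": -0.4,"ay": 6.5,"az": -0.4,"grip": 1},
    {"dx": 0,"dy": 0,"dz": 0,"ax": -0.5,"ay": 6.5,"az": -0.4,"grip": 1},
    {"dx": 0,"dy": 0,"dz": 0,"ax": -0.5,"ay": 6.5,"az": -0.4,"grip": 1},
    {"dx": 0,"dy": 0,"dz": 0,"ax": -0.5,"ay": 6.2,"az": -0.4,"grip": 1},
    {"dx": 0,"dy": 0,"dz": 0,"ax": 0,"ay": 0,"az": 0,"grip": 1},
    {"dx": 0,"dy": 0,"dz": 0,"ax": 0,"ay": 0,"az": 0,"grip": 1},
  ],
)

```text
clock: 31.83
eef_pos: [0.6146, -0.3757, 0.2265]
ee_rot: [0.783, -0.521, 0.282, 0.188]
ft_force: [-0.3, -0.5, -1.1]
width: 0.0452
```

```bash
python3 plan2.py
```

```text
t 31.83 p [ 0.6146 -0.3757  0.2265] w 0.0452 F [-0.3 -0.5 -1.1]
x [ 0.297 -0.711  0.638] z [ 0.246 -0.588 -0.77 ] q [-0.27  0.8   1.04  1.76 -0.59  0.38 -1.85]  yaw_x -67.32
L world [ 0.005 -0.006  1.   ] lean deg 0.4 block c [ 0.6114 -0.3687  0.2248] bottom [ 0.6112 -0.3685  0.1848]
needed rotvec tool deg [0.1 0.4 0.1]
after: bottom at [ 0.6114 -0.3688  0.1847] tilt 40.0
0.08 tool mm [-60.5  10.2  85.9]
0.015 tool mm [-101.9   10.2  136. ]
0.003 tool mm [-109.6   10.2  145.3]
down10 [-6.38  0.    7.7 ]
```

>>> servo_tool(
  motion=[
    {"dx": -20,"dy": 3,"dz": 28,"ax": 0,"ay": 0,"az": 0,"grip": 1},
    {"dx": -20,"dy": 3,"dz": 28,"ax": 0,"ay": 0,"az": 0,"grip": 1},
    {"dx": -20,"dy": 3,"dz": 28,"ax": 0,"ay": 0,"az": 0,"grip": 1},
    {"dx": 0,"dy": 0,"dz": 0,"ax": 0,"ay": 0,"az": 0,"grip": 1},
    {"dx": 0,"dy": 0,"dz": 0,"ax": 0,"ay": 0,"az": 0,"grip": 1},
  ],
)

```text
clock: 32.25
eef_pos: [0.6085, -0.3915, 0.1248]
ee_rot: [0.781, -0.524, 0.283, 0.189]
ft_force: [0.6, -0.6, -0.4]
width: 0.045
```

```bash
python3 plan2.py
```

```text
t 32.25 p [ 0.6085 -0.3915  0.1248] w 0.045 F [ 0.6 -0.6 -0.4]
x [ 0.291 -0.711  0.64 ] z [ 0.244 -0.592 -0.768] q [-0.14  0.88  0.82  1.84 -0.67  0.14 -1.8 ]  yaw_x -67.72
L world [ 0.003 -0.003  1.   ] lean deg 0.2 block c [ 0.6053 -0.3845  0.123 ] bottom [ 0.6052 -0.3844  0.083 ]
needed rotvec tool deg [0.1 0.2 0.1]
after: bottom at [ 0.6054 -0.3845  0.0829] tilt 40.0
0.08 tool mm [-5.1 -1.5 -0.4]
0.015 tool mm [-46.7  -1.4  49.5]
0.003 tool mm [-54.4  -1.4  58.8]
down10 [-6.4   0.01  7.68]
```

>>> servo_tool(
  motion=[
    {"dx": 0,"dy": 0,"dz": 0,"ax": -4.5,"ay": 0,"az": 5.4,"grip": 1},
    {"dx": 0,"dy": 0,"dz": 0,"ax": -4.5,"ay": 0,"az": 5.4,"grip": 1},
    {"dx": 0,"dy": 0,"dz": 0,"ax": -4.5,"ay": 0,"az": 5.4,"grip": 1},
    {"dx": 0,"dy": 0,"dz": 0,"ax": -4.5,"ay": 0,"az": 5.4,"grip": 1},
    {"dx": 0,"dy": 0,"dz": 0,"ax": -4.5,"ay": 0,"az": 5.4,"grip": 1},
    {"dx": 0,"dy": 0,"dz": 0,"ax": 0,"ay": 0,"az": 0,"grip": 1},
    {"dx": 0,"dy": 0,"dz": 0,"ax": 0,"ay": 0,"az": 0,"grip": 1},
  ],
)

```text
clock: 32.83
eef_pos: [0.612, -0.3902, 0.1274]
ee_rot: [-0.589, 0.732, -0.216, -0.265]
ft_force: [-0.2, 0.0, -2.2]
width: 0.0452
```

```bash
python3 plan2.py
```

```text
t 32.83 p [ 0.612  -0.3902  0.1274] w 0.0452 F [-0.2  0.  -2.2]
x [-0.166 -0.748  0.642] z [-0.133 -0.628 -0.766] q [-0.28  1.23  1.29  1.51 -0.64  0.82 -2.51]  yaw_x -102.52
L world [-0.002 -0.001  1.   ] lean deg 0.1 block c [ 0.6134 -0.3827  0.1256] bottom [ 0.6135 -0.3826  0.0856]
needed rotvec tool deg [-0.1  0.1 -0.1]
after: bottom at [ 0.6134 -0.3827  0.0856] tilt 40.0
0.08 tool mm [-4.1  8.9  3.7]
0.015 tool mm [-45.9   9.2  53.6]
0.003 tool mm [-53.6   9.2  62.8]
down10 [-6.42  0.05  7.66]
```

>>> servo_tool(
  motion=[
    {"dx": -15,"dy": 3,"dz": 18,"ax": 0,"ay": 0,"az": 0,"grip": 1},
    {"dx": -15,"dy": 3,"dz": 18,"ax": 0,"ay": 0,"az": 0,"grip": 1},
    {"dx": -9,"dy": 3,"dz": 11,"ax": 0,"ay": 0,"az": 0,"grip": 1},
    {"dx": 0,"dy": 0,"dz": 0,"ax": 0,"ay": 0,"az": 0,"grip": 1},
    {"dx": 0,"dy": 0,"dz": 0,"ax": 0,"ay": 0,"az": 0,"grip": 1},
  ],
)

```text
clock: 33.25
eef_pos: [0.6, -0.3878, 0.0637]
ee_rot: [-0.587, 0.734, -0.213, -0.266]
ft_force: [0.5, -0.0, -0.9]
width: 0.0458
```

```bash
python3 plan2.py
python3 - <<'E'
from h import *
p,R=st();c=capture("wrist");cv2.imwrite("pics/w14.png",c["color"])
c=capture("scene");show(c["color"],100,170,300,320,4,"pics/s14.png")
E
```

```text
t 33.25 p [ 0.6    -0.3878  0.0637] w 0.0458 F [ 0.5 -0.  -0.9]
x [-0.169 -0.749  0.64 ] z [-0.139 -0.625 -0.768] q [-0.28  1.29  1.23  1.56 -0.69  0.73 -2.51]  yaw_x -102.73
L world [ 0.    -0.004  1.   ] lean deg 0.2 block c [ 0.6014 -0.3803  0.0619] bottom [ 0.6014 -0.3801  0.0219]
needed rotvec tool deg [0.1 0.2 0. ]
after: bottom at [ 0.6014 -0.3803  0.0219] tilt 40.0
0.08 tool mm [ 36.5  -3.6 -45.2]
0.015 tool mm [-5.2 -3.5  4.7]
0.003 tool mm [-12.8  -3.5  14. ]
down10 [-6.4   0.01  7.68]
t 33.25 p [ 0.6    -0.3878  0.0637] w 0.0458 F [ 0.5 -0.  -0.9]
x [-0.169 -0.749  0.64 ] z [-0.139 -0.625 -0.768] q [-0.28  1.29  1.23  1.56 -0.69  0.73 -2.51]  yaw_x -102.73
```

View pics/s14.png

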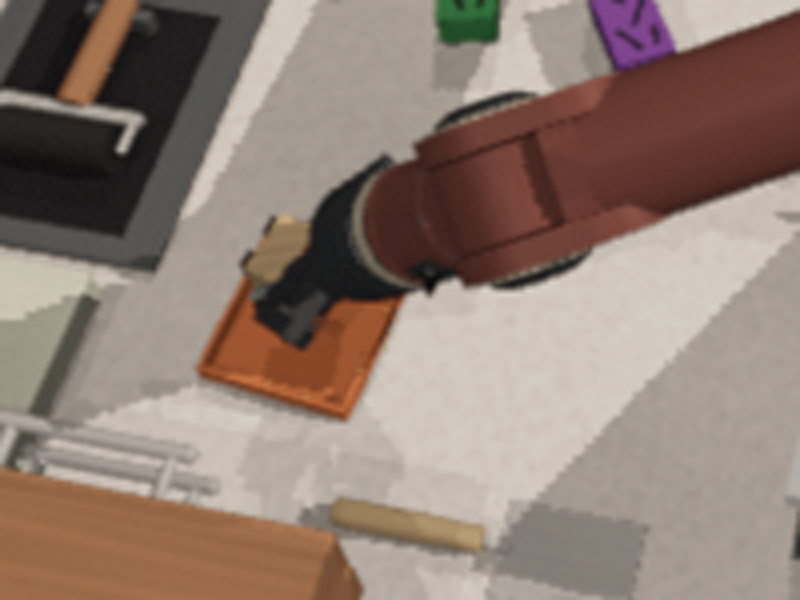

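View pics/w14.png

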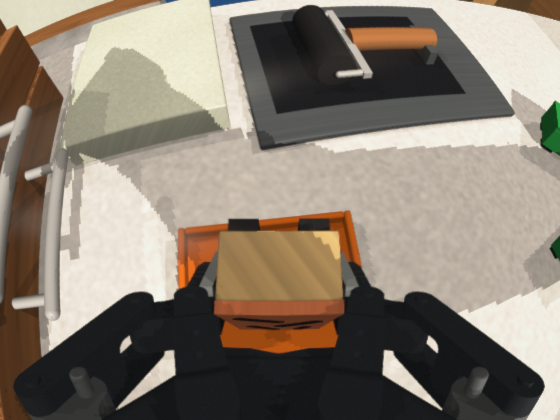

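>>> servo_tool(
  motion=[
    {"dx": -6.4,"dy": -3.5,"dz": 7.7,"ax": 0,"ay": 0,"az": 0,"grip": 1},
    {"dx": -1.9,"dy": 0,"dz": 2.3,"ax": 0,"ay": 0,"az": 0,"grip": 1},
    {"dx": 0,"dy": 0,"dz": 0,"ax": 0,"ay": 0,"az": 0,"grip": 1},
    {"dx": 0,"dy": 0,"dz": 0,"ax": 0,"ay": 0,"az": 0,"grip": 1},
  ],
)

```text
clock: 33.68
eef_pos: [0.6039, -0.3882, 0.0494]
ee_rot: [-0.587, 0.734, -0.213, -0.266]
ft_force: [0.6, 0.5, -2.0]
width: 0.0457
```

>>> servo_tool(
  motion=[
    {"dx": -1.3,"dy": 0,"dz": 1.5,"ax": 0,"ay": 0,"az": 0,"grip": 1},
    {"dx": 0,"dy": 0,"dz": 0,"ax": 0,"ay": 0,"az": 0,"grip": 1},
  ],
)

```text
clock: 33.85
eef_pos: [0.6038, -0.3882, 0.0476]
ee_rot: [-0.587, 0.734, -0.213, -0.266]
ft_force: [0.8, 0.5, -1.7]
width: 0.0454
```

>>> servo_tool(
  motion=[
    {"dx": -1.3,"dy": 0,"dz": 1.5,"ax": 0,"ay": 0,"az": 0,"grip": 1},
    {"dx": 0,"dy": 0,"dz": 0,"ax": 0,"ay": 0,"az": 0,"grip": 1},
  ],
)

```text
clock: 34.02
eef_pos: [0.604, -0.3886, 0.0465]
ee_rot: [-0.587, 0.734, -0.214, -0.266]
ft_force: [-0.3, 0.4, 0.7]
width: 0.0455
```

```bash
python3 plan2.py
```

```text
t 34.02 p [ 0.604  -0.3886  0.0465] w 0.0455 F [-0.3  0.4  0.7]
x [-0.169 -0.748  0.641] z [-0.139 -0.626 -0.767] q [-0.27  1.31  1.22  1.55 -0.7   0.72 -2.53]  yaw_x -102.74
L world [ 0.001 -0.002  1.   ] lean deg 0.1 block c [ 0.6054 -0.3811  0.0447] bottom [ 0.6054 -0.381   0.0047]
needed rotvec tool deg [0.  0.1 0. ]
after: bottom at [ 0.6054 -0.3811  0.0047] tilt 40.0
0.08 tool mm [ 47.6   0.5 -58.3]
0.015 tool mm [ 5.9  0.6 -8.5]
0.003 tool mm [-1.8  0.6  0.7]
down10 [-6.41  0.02  7.67]
```

>>> servo_tool(
  motion=[
    {"dx": -0.6,"dy": 0,"dz": 0.8,"ax": 0,"ay": 0,"az": 0,"grip": 1},
    {"dx": 0,"dy": 0,"dz": 0,"ax": 0,"ay": 0,"az": 0,"grip": 1},
  ],
  squeeze=20,
)

```text
clock: 34.18
eef_pos: [0.604, -0.3887, 0.0465]
ee_rot: [-0.587, 0.734, -0.214, -0.266]
ft_force: [-1.1, 3.2, 5.3]
width: 0.0456
```

>>> servo_tool(
  motion=[
    {"dx": 0,"dy": 0,"dz": 0,"ax": 0,"ay": 0,"az": 0,"grip": -1},
    {"dx": 0,"dy": 0,"dz": 0,"ax": 0,"ay": 0,"az": 0,"grip": -1},
    {"dx": 0,"dy": 0,"dz": 0,"ax": 0,"ay": 0,"az": 0,"grip": -1},
    {"dx": 0,"dy": 0,"dz": 0,"ax": 0,"ay": 0,"az": 0,"grip": -1},
    {"dx": 0,"dy": 0,"dz": 0,"ax": 0,"ay": 0,"az": 0,"grip": -1},
    {"dx": 0,"dy": 0,"dz": 0,"ax": 0,"ay": 0,"az": 0,"grip": -1},
  ],
)

```text
clock: 34.68
eef_pos: [0.6038, -0.3884, 0.0446]
ee_rot: [-0.587, 0.734, -0.213, -0.266]
ft_force: [0.3, 0.3, 0.2]
width: 0.0854
```

Run:
```python
from h import *
p,R=st();c=capture("wrist");cv2.imwrite("pics/w15.png",c["color"])
```

```text
t 34.68 p [ 0.6038 -0.3884  0.0446] w 0.0854 F [0.3 0.3 0.2]
x [-0.169 -0.749  0.64 ] z [-0.14  -0.625 -0.768] q [-0.27  1.31  1.21  1.55 -0.7   0.72 -2.53]  yaw_x -102.74
```

View pics/w15.png

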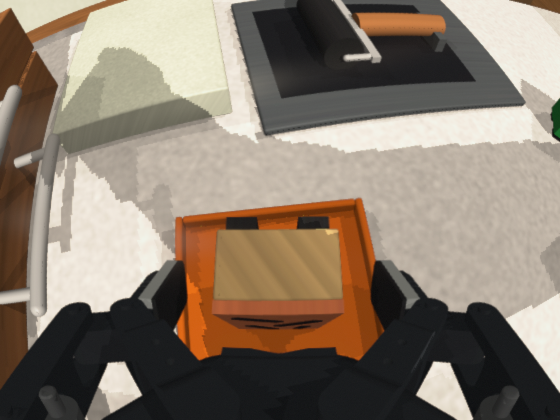

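>>> servo_tool(
  motion=[
    {"dx": 0,"dy": 0,"dz": -15,"ax": 0,"ay": 0,"az": 0,"grip": -1},
    {"dx": 0,"dy": 0,"dz": -30,"ax": 0,"ay": 0,"az": 0,"grip": -1},
    {"dx": 0,"dy": 0,"dz": -40,"ax": 0,"ay": 0,"az": 0,"grip": -1},
    {"dx": 0,"dy": 0,"dz": -40,"ax": 0,"ay": 0,"az": 0,"grip": -1},
    {"dx": 0,"dy": 0,"dz": -40,"ax": 0,"ay": 0,"az": 0,"grip": -1},
    {"dx": 0,"dy": 0,"dz": 0,"ax": 0,"ay": 0,"az": 0,"grip": -1},
    {"dx": 0,"dy": 0,"dz": 0,"ax": 0,"ay": 0,"az": 0,"grip": -1},
  ],
)

```text
clock: 35.32
eef_pos: [0.6295, -0.2831, 0.1748]
ee_rot: [-0.588, 0.733, -0.216, -0.263]
ft_force: [0.2, -0.6, -0.8]
width: 0.0854
```

Run:
```python
from h import *
p,R=st();c=capture("wrist");cv2.imwrite("pics/w16.png",c["color"])
for n in("scene","top"): cv2.imwrite(f"pics/{n}16.png",capture(n)["color"])
```

```text
t 35.32 p [ 0.6295 -0.2831  0.1748] w 0.0854 F [ 0.2 -0.6 -0.8]
x [-0.169 -0.749  0.64 ] z [-0.133 -0.626 -0.768] q [-0.45  1.14  1.29  1.49 -0.48  0.95 -2.7 ]  yaw_x -102.71
```

View pics/w16.png

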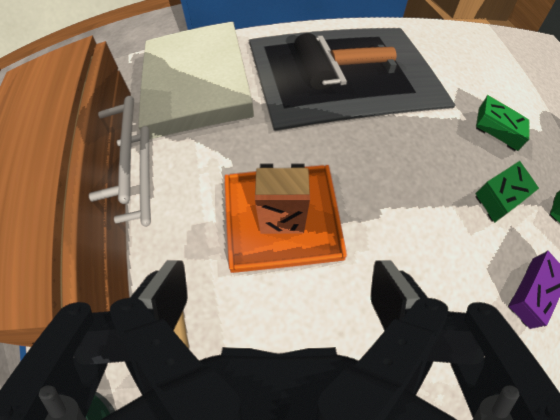

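View pics/scene16.png

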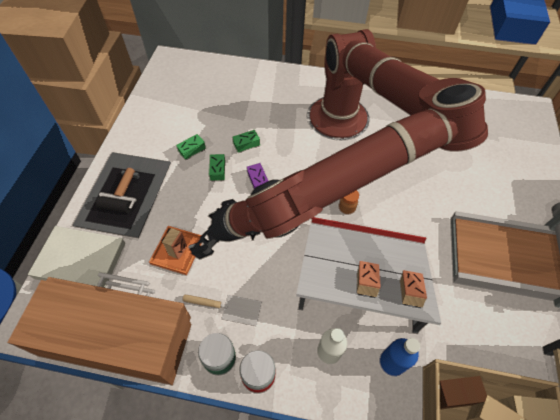

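View pics/top16.png

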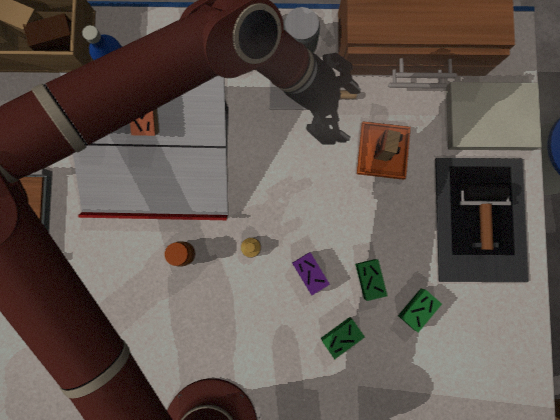

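Run:
```python
from h import *
s=capture("scene");t=capture("top")
for k in fmask(s["color"],130):
    if cv2.contourArea(k)<1300: rampblk(lambda q:ray(s,q),k)
p,R=st();c=capture("wrist");print("slider top c (wrist)",wz(c,p,R,(283,181),.083),"(top)",onz(t,(391,142),.083))
q=np.array([wz(c,p,R,x,.016)[:2] for x in((227,174),(328,168),(345,257),(231,270))]);print("tray wrist",q.mean(0),[np.linalg.norm(q[i]-q[(i+1)%4]).round(3) for i in range(4)])
show(t["color"],340,110,420,190,7,"pics/t17.png")
```

```text
[414. 284.] up,across [224.  100.1] sz [45.3 84.4] ang -0.2
[369. 275.] up,across [219.6  -2.2] sz [45.2 84.9] ang -1.7
t 35.57 p [ 0.6255 -0.2859  0.1702] w 0.0857 F [ 0.4  0.1 -0.5]
x [-0.17  -0.749  0.64 ] z [-0.143 -0.624 -0.768] q [-0.44  1.15  1.29  1.5  -0.48  0.95 -2.7 ]  yaw_x -102.78
slider top c (wrist) [ 0.59897028 -0.38175173  0.083     ] (top) [ 0.60494532 -0.37840193  0.083     ]
tray wrist [ 0.59858432 -0.38007551] [np.float64(0.113), np.float64(0.104), np.float64(0.113), np.float64(0.109)]
```

View pics/t17.png

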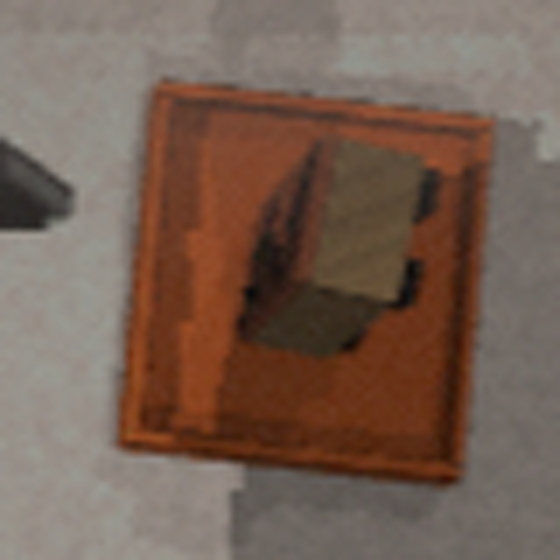

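The slider stands centred to within about 3 mm, and blocks A and B haven't moved. I'll hand in.

```bash
python3 -c "
from bench import job_done;print(job_done())"
```

```text
the job is handed in; nothing more can be done
None
```

I tested all three blocks on the ramp and handed the job in at 35.6 s of robot time. The scene matched the task in my last checks.

- **Finding the slider:** I set each block feet-down on the upper ramp and let go. The blocks that started at about (0.45, −0.15) and (0.59, −0.21) held. The one from about (0.44, −0.31) slid down against the red stop.
- **Slider in the tray:** it stands upright on a small end in the orange tray. Both the top and wrist views put it within about 3 mm of the tray's middle.
- **Gripping blocks:** they rest separately, feet down, centred about 220 mm up the slope. That puts their lower ends about 30 mm above the black line, and they did not move between the last two looks.
- **Jar, weight and knife:** the ink jar and brass weight sit at the same pixels as at the start, and the knife looks untouched, though the gripper partly hid it in the last top view. The gripper was open and clear of everything.

The first attempt to lower the slider with the tool tilted outward ran into wrist joint limits. I raised it, turned the tool and lowered it with a sideways tilt, which worked. The largest contact force I saw was about 13 N. The cameras disagreed on the tray's centre by about 6 mm in x, but each one put the slider in the middle of the tray.

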